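# Crank two mounting blocks out of a magazine feeder

### The arm

A 6-joint arm with a two-finger parallel gripper is mounted at the origin on a cart in front of the work surface, level with it; the furniture and walls round the work are solid. World frame = base frame: x ahead of the robot, y to its left, z up, the work surface at z = 0. Lengths are in m, angles in rad, forces in N, time in s.
With the tool pointing down it reaches from about 0.3 to 0.825 m from the base axis. Payload 5.4 kg.
Tool frame: the origin (TCP) lies at the very end of the fingers, on their centre line; the grasp point (between the pads) lies 19 mm behind it; x points along the fingers, y is the direction in which the jaws open and shut, and the axes are right-handed (so a half turn about x gives the same grasp; the last joint's range is limited). The gripper opens to 92 mm and grips with 3 to 60 N. Pads are 20 mm wide; open, the fingers measure 128 mm over their backs; the gripper's body (75 mm by 189 mm) begins 69 mm behind the grasp point.
Start: joints at [-1.385, 0.158, 1.597, -0, 1.386, -0.21], TCP at [0.222, -0.531, 0.178] pointing down, gripper open.
Joint ranges: [-2.91, 2.91], [-0.94, 2.29], [0.18, 2.7], [-1.29, 4.43], [0.17, 2.64], [-3, 3]. Speed limits (rad/s): [2.57, 2.57, 3.14, 3.14, 3.14, 3.14].

### API

Orientations are given as a rotation vector (axis times angle).
In Python, from plant import r gives the robot as it stands.
- The arm moves only by the shell command python3 -m jog 'ROWS' [FORCE]. ROWS is JSON, a list of rows, each an object with "linear": the shift along the tool's x, y, z in mm, a list of three; "twist": the turn about the tool's x in rad; "claw": the closure, from -1 (fully open) to 1 (shut). A call has exactly 10 rows; each row is the pose to reach, as a shift and turn from the pose commanded when the call began, along the tool's axes at that moment; what a row does not reach only later rows make up. A row lasts 1/12 s, in which the tool goes at most 41.7 mm and 7.16 degrees, less where a joint would pass 70% of its speed; a pose out of reach is approached as far as the arm can. A call with a gripper value outside its range is refused whole. The fingers move at their own pace and stop on an object; FORCE is the grip in N (left out, the last holds). Time passes only in rows, so rows that repeat a pose let the fingers close, or fill a call up. It gives the time, the measured TCP pose, the force and the opening at its end, in the units of the state.
- r.sense(): the state, without advancing time (a new reading comes with each control period).
- r.capture(name): name is "scene" or "top" or "wrist"; returns a dict with "color" (420x560x3 uint8, red, green, blue), "fx", "fy", "cx", "cy" (pixels), "cam_to_world" (4x4, takes a point from camera to world coordinates); the wrist camera has in their place "tool_from_camera" (4x4, takes a point from camera to tool coordinates, whose origin is the TCP and whose axes are the tool frame's). Camera axes: x right, y up, looking along -z (the intrinsics and any distortion apply to the point x, -y, -z); pixel columns grow to the right and rows downward; lengths in m; the calibration is good to about 2 mm. A picture is of the moment at which its call begins: read the wrist's pose just before it. There is no depth.
- r.job_done(): hands the job in, once; it reports no verdict.
The state is a dict: "t": time; "q": joint angles; "joint_vel": joint speeds; "joint_torque": joint torques, N m; "tool_pos": TCP position; "eef_rot": TCP orientation; "contact_force": force on the tool from outside, world axes, zero at the start; "wrist_torque": the same for the moment, N m; "opening": finger opening in m.
Only numpy, scipy, OpenCV 4.12 (cv2) and the standard library are available. Lean on these libraries where they do the work, as an engineer would, in place of code of your own. Each camera call takes 0.05 s, during which the arm holds its last target. There are 200 camera calls.

### The job

Set the loose steel follower weight upright into the top of the magazine, down onto the stack of blocks, then crank two more blocks out into the outfeed lane at a slow, steady pace, never faster than one turn in two seconds even where the heavy point gives way. With the second block press the row of three snug against the end stop, feeling for it at the knob and pressing gently, then turn back until the pusher is drawn fully back and take your hand off.

Things in the scene. Friction and masses are not known exactly. Their poses are not given: they have to be found in the camera images.
- feeder: Hand-cranked magazine feeder, fixed on the bench; grey base 104 x 346 mm. Origin under its middle on the bench top; z up, x across, +y the feed direction. Along y: crank (axis at -125 mm), rod, pusher, magazine tower (centre +35 mm; walls 80 mm high, flared lip to 85 mm), spring rollers, outfeed lane (rails 8 mm high).
- crank_axis (a point): Point on the crank's upright axis, 85 mm above the bench, at the height of the knob's middle.
- knob_grip (a point): Middle of the black upright crank knob: 22 to 24 mm thick, 50 mm tall, its middle 85 mm and top 108 mm above the bench, on the crank arm (top face 55 mm above the bench). It spins freely on its spindle, so the hand need not turn with it. It runs in a level circle of radius 55 mm about the crank axis.
- crank (a joint): Crank angle, rad, clockwise from above, counting on over whole turns; 0 and each multiple of 2 pi is parked: knob straight out at the -y end, pusher back. Turns endlessly, either way. Takes 1 to 6 N at the knob, but 10 to 20 N at a heavy point 1.0 to 1.35 rad past parked (clockwise), where a block is forced between spring rollers; it gives way suddenly.
- pusher (a joint): Travel of the pusher in m: 0 drawn fully back, 0.051 fully forward. One turn of the crank drives it forward and back once, which pushes the lowest block out of the magazine into the lane; on the way back the stack drops by one block.
- magazine_mouth (a point): Centre of the magazine's open top, 80 mm above the bench; axes as the feeder's. The well is 42 mm along x and 31.5 mm along y, its lip flares 3 mm wider. At the start four blocks lie in it, the topmost with its upper face 20 mm below this point.
- lane (a point): Middle of the outfeed lane on its floor, 20 mm above the bench; axes as the feeder's. 42 mm wide; holds three blocks in a row along y, one is in it at the start. It ends at an adjustable stop, clamped somewhere in a 7 mm range: the row of three meets it when the pusher has gone 38 to 46 mm. Pressing harder than 80 N there (about 20 N at the knob) rams it.
- follower_grip (a point): Middle of the round knurled grip (21 mm thick, 26 mm tall) on the steel follower weight, 56 mm above its underside. Weight about 0.32 kg, 69 mm tall; its dark body is 37.5 mm (x) by 27 mm (y) by 30 mm and goes into the magazine with x along the feeder's x, either way round. Stands upright on the bench at the start.
- block_1_mid (a point): Centre of an aluminium mounting block, 40 mm (x) by 30 mm (y) by 10 mm, with two dark tapped holes in its top, about 34 g: lowest in the magazine.
- block_2_mid (a point): Centre of an aluminium mounting block, 40 mm (x) by 30 mm (y) by 10 mm, with two dark tapped holes in its top, about 34 g: number 2 from below in the magazine.
- block_3_mid (a point): Centre of an aluminium mounting block, 40 mm (x) by 30 mm (y) by 10 mm, with two dark tapped holes in its top, about 34 g: number 3 from below in the magazine.
- block_4_mid (a point): Centre of an aluminium mounting block, 40 mm (x) by 30 mm (y) by 10 mm, with two dark tapped holes in its top, about 34 g: number 4 from below in the magazine.
- block_5_mid (a point): Centre of an aluminium mounting block, 40 mm (x) by 30 mm (y) by 10 mm, with two dark tapped holes in its top, about 34 g: lies loose in the lane at the start.
Mind the look-alikes: they are no part of the job. Leave any blue look-alike of the part that bears follower_grip alone.

How it is judged:
On the way, in this order (a step that is already met when the one before it is completed fails the run):
1. the follower weight stands in the magazine on the stack (x of follower_grip in the frame of magazine_mouth between -0.004 and 0.004 m and y of follower_grip in the frame of magazine_mouth between -0.004 and 0.004 m and angle between follower_grip's own z axis and vertical below 0.12 rad and z of follower_grip in the frame of magazine_mouth below 0.04 m and contact force between the fingers and follower below 0.3 N), for 0.2 s.
2. the first block is out in the lane (y of block_1_mid in the frame of lane between -0.036 and 0.037 m and x of block_1_mid in the frame of lane between -0.004 and 0.004 m and z of block_1_mid in the frame of lane between 0.002 and 0.0085 m), for 0.1 s.
3. the second block is out too and the row of three is pressed against the end stop (all of step 2 and y of block_2_mid in the frame of lane between -0.036 and 0.037 m and x of block_2_mid in the frame of lane between -0.004 and 0.004 m and z of block_2_mid in the frame of lane between 0.002 and 0.0085 m and y of block_5_mid in the frame of lane between -0.036 and 0.037 m and x of block_5_mid in the frame of lane between -0.004 and 0.004 m and z of block_5_mid in the frame of lane between 0.002 and 0.0085 m and distance between block_5_mid and block_1_mid below 0.0318 m and distance between block_1_mid and block_2_mid below 0.0318 m and contact force between block_5 and feeder above 5 N), for 0.1 s.
At the end, for the whole second after the job is handed in: Blocks 5, 1, 2 lie flat in the lane (centres within 37 mm of its middle) and close up, under 1.8 mm apart; block 3 has dropped to the magazine floor; the follower stands upright on the last two blocks, within 4 mm of the magazine centre; pusher within 4 mm of fully back; crank still (all of step 2 and y of block_5_mid in the frame of lane between -0.036 and 0.037 m and x of block_5_mid in the frame of lane between -0.004 and 0.004 m and z of block_5_mid in the frame of lane between 0.002 and 0.0085 m and y of block_2_mid in the frame of lane between -0.036 and 0.037 m and x of block_2_mid in the frame of lane between -0.004 and 0.004 m and z of block_2_mid in the frame of lane between 0.002 and 0.0085 m and distance between block_5_mid and block_1_mid below 0.0318 m and distance between block_1_mid and block_2_mid below 0.0318 m and x of follower_grip in the frame of magazine_mouth between -0.004 and 0.004 m and y of follower_grip in the frame of magazine_mouth between -0.004 and 0.004 m and angle between follower_grip's own z axis and vertical below 0.12 rad and z of block_3_mid in the frame of magazine_mouth below -0.0525 m and y of block_3_mid in the frame of magazine_mouth below 0.004 m and z of follower_grip in the frame of magazine_mouth below 0.021 m and value of joint pusher below 0.004 m and velocity of joint crank between -0.05 and 0.05 rad/s); the robot touches nothing.
It fails at once if the crank turns faster than a turn in two seconds (velocity of joint crank above 3.3 rad/s or velocity of joint crank below -3.3 rad/s).
It fails at once if the row is rammed against the end stop (80 N) (contact force between block_5 and feeder above 80 N).
It also fails if it takes over 72 s, if anything falls off the work surface, if the arm or the gripper's body presses on something with over 40 N, if the wrist force passes 120 N, or if a joint passes its speed limit or range.

## Working session

There is one attempt and no reset: what is moved stays moved. The work goes in short steps, Python scripts to look and compute and a shell command to move; the robot and the scene stay as the last step left them, time stands still between calls to the robot, and variables do not carry over. Pictures are saved under pics/ and viewed, about 8 in all and at most 12, crops included, and the job is handed in when it is done.

```bash
ls; mkdir -p pics
python3 - <<'E'
from plant import r
import cv2
s=r.sense();print(s)
for n in("scene","top"):
    c=r.capture(n);cv2.imwrite(f"pics/{n}0.png",c["color"][:,:,::-1]);print(n,c["fx"],c["fy"],c["cx"],c["cy"],c["cam_to_world"],[k for k in c])
E
python3 -c "
import cv2,numpy as np
a=cv2.imread('pics/scene0.png');b=cv2.imread('pics/top0.png')
print(a.shape)"
```

```text
pics
{'t': 0.0, 'q': array([-1.38509924e+00,  1.59027168e-01,  1.59818235e+00, -1.35551434e-05,
        1.38617109e+00, -2.10081664e-01]), 'joint_vel': array([ 0.00022291,  0.00059508,  0.00018506, -0.00087269, -0.00109898,
        0.00043369]), 'joint_torque': array([-3.30609349e-03, -3.85567045e+01, -3.22113132e+01,  6.99274871e-02,
        3.77655658e-02, -1.14067552e-04]), 'tool_pos': array([ 0.2215389 , -0.52989242,  0.17735623]), 'eef_rot': array([ 2.00487888,  0.4038344 , -2.00486155]), 'contact_force': array([-0.00518818,  0.07398211,  0.28270533]), 'wrist_torque': array([-0.04184453, -0.00777094,  0.04517405]), 'opening': 0.09193708772542512}
scene 493.2318321536057 493.2318321536057 277.0964972208239 208.8238426385801 [[-0.66783886  0.53689092 -0.51549918 -0.04406372]
 [-0.74427077 -0.48843875  0.45550918  0.5959211 ]
 [-0.00723103  0.6878777   0.72579059  0.9657503 ]
 [ 0.          0.          0.          1.        ]] ['color', 'fx', 'fy', 'cx', 'cy', 'cam_to_world']
top 410.4289891190784 410.4289891190784 275.01030211280533 203.42907749299061 [[-0.00967381  0.99520075 -0.09737495  0.52727078]
 [-0.99986322 -0.00832057  0.01429372  0.05740733]
 [ 0.0134149   0.09749991  0.99514512  0.97045223]
 [ 0.          0.          0.          1.        ]] ['color', 'fx', 'fy', 'cx', 'cy', 'cam_to_world']
(420, 560, 3)
```

View pics/scene0.png

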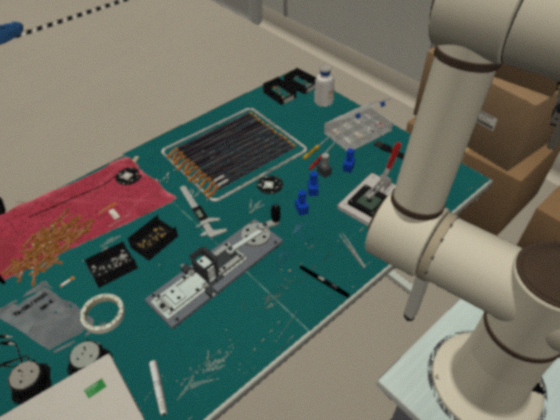

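View pics/top0.png

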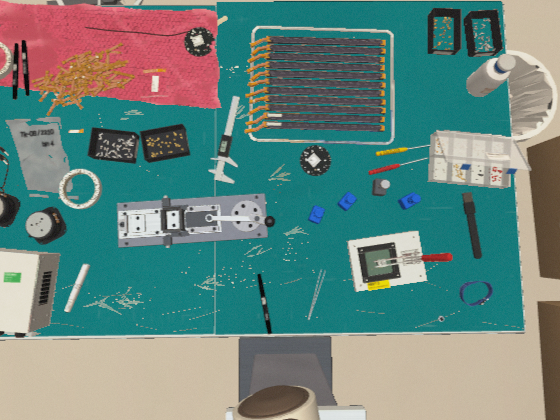

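Top view: the feeder spans (118..268, 195..246), with its black knob at (268,221), so +y of the feeder points left in the image. Follower candidates are grey (381,187) and blue look-alikes (316,214), (347,201), (411,201). In the scene view grey is (325,165) and blue are (302,203), (313,182), (349,160). I choose the grey one. Close crop to check:

Run:
```python
import cv2,numpy as np
a=cv2.imread('pics/scene0.png');b=cv2.imread('pics/top0.png')
R=lambda i,x,y,w,h,f:cv2.resize(i[y:y+h,x:x+w],None,fx=f,fy=f,interpolation=cv2.INTER_CUBIC)
t=R(b,110,185,170,70,4.7)[:, :800]; t=cv2.copyMakeBorder(t,0,0,0,800-t.shape[1],0)
l=R(b,361,167,40,40,6.5); m=R(a,305,145,40,40,6.5); n=R(a,255,195,40,40,6.5)
row=np.hstack([l,m,n]);row=cv2.copyMakeBorder(row,0,0,0,800-row.shape[1],0)
cv2.imwrite('pics/crop1.png',np.vstack([t,row]));print(t.shape,row.shape)
```

```text
(329, 800, 3) (260, 800, 3)
```

View pics/crop1.png

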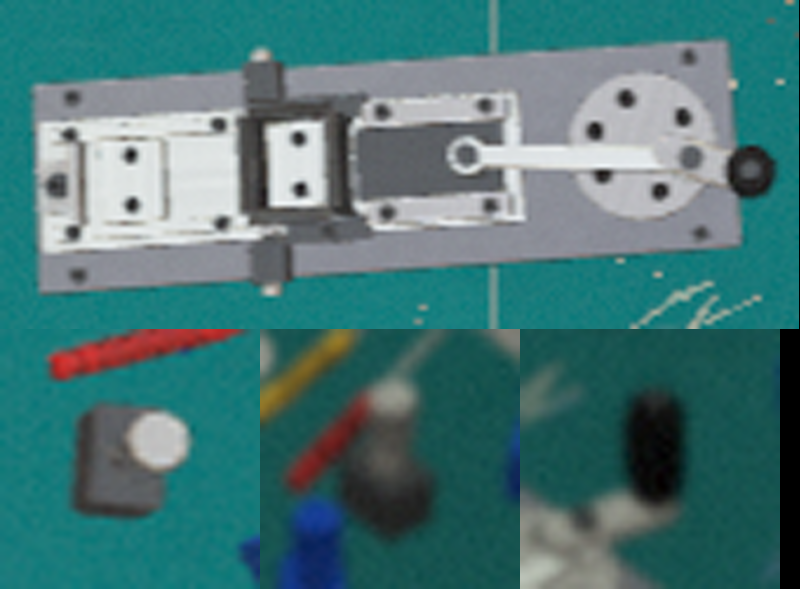

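Crop: the grey follower's bright top disc is at (385,184) in top and (325.5,155) in scene. Its dark body is rectangular and the long side runs along image rows. The knob top is at (269.6,220.7) in top, and the tower has block holes visible in its mouth. The choice of the grey one is confirmed.

```bash
cat > h.py <<'E'
import numpy as np
from scipy.spatial.transform import Rotation as Ro
CAL={"scene":(493.23,277.1,208.82,np.array([[-0.66783886,0.53689092,-0.51549918,-0.04406372],[-0.74427077,-0.48843875,0.45550918,0.5959211],[-0.00723103,0.6878777,0.72579059,0.9657503],[0,0,0,1]])),
"top":(410.43,275.01,203.43,np.array([[-0.00967381,0.99520075,-0.09737495,0.52727078],[-0.99986322,-0.00832057,0.01429372,0.05740733],[0.0134149,0.09749991,0.99514512,0.97045223],[0,0,0,1]]))}
def ray(cam,px):
    f,cx,cy,T=cam
    d=T[:3,:3]@np.array([(px[0]-cx)/f,-(px[1]-cy)/f,-1]);return T[:3,3],d/np.linalg.norm(d)
def onz(cam,px,z):
    o,d=ray(cam,px);return o+d*(z-o[2])/d[2]
def tri(obs):
    A=np.zeros((3,3));b=np.zeros(3);R=[ray(c,p) for c,p in obs]
    for o,d in R:
        P=np.eye(3)-np.outer(d,d);A+=P;b+=P@o
    X=np.linalg.solve(A,b)
    return X,[np.linalg.norm((np.eye(3)-np.outer(d,d))@(X-o))*1e3 for o,d in R]
def wristcam(c,s):
    T=np.eye(4);T[:3,:3]=Ro.from_rotvec(s["eef_rot"]).as_matrix();T[:3,3]=s["tool_pos"]
    return (c["fx"],c["cx"],c["cy"],T@c["tool_from_camera"])
E
python3 - <<'E'
from h import *
np.set_printoptions(precision=4,suppress=True)
S,T=CAL["scene"],CAL["top"]
print("fol top",tri([(T,(385.3,184.1)),(S,(325.5,155.2))]), onz(T,(385.3,184.1),.069))
print("knob top",tri([(T,(269.6,220.7)),(S,(275.8,205.5))]), onz(T,(269.6,220.7),.108))
for z in (.005,.01):
  c=np.array([onz(T,p,z) for p in [(117.4,203.7),(118.5,247.1),(264.7,193.9),(267.9,236.7)]])
  print(z,c.tolist(),c.mean(0),np.linalg.norm(c[0]-c[2]),np.linalg.norm(c[1]-c[3]),np.linalg.norm(c[0]-c[1]),np.linalg.norm(c[2]-c[3]))
  d=(c[0]+c[1]-c[2]-c[3])/2; yaw=np.arctan2(-d[0],d[1]);print("yaw",yaw)
  fy=np.array([-np.sin(yaw),np.cos(yaw)]);o=c.mean(0)[:2];print("mouth",o+fy*.035,"axis",o-fy*.125,"knob",o-fy*.18)
b=[(77,402),(160,405),(77,510),(155,512)]
from plant import r
s=r.sense();print(Ro.from_rotvec(s["eef_rot"]).as_matrix())
c=r.capture("wrist");print(c["tool_from_camera"],c["fx"])
E
```

```text
fol top (array([ 0.6555, -0.2022,  0.07  ]), [np.float64(1.5089231382086958), np.float64(1.5089231382086823)]) [ 0.6566 -0.2014  0.069 ]
knob top (array([0.5741, 0.0557, 0.1114]), [np.float64(1.4516756158372572), np.float64(1.4516756158371655)]) [0.5753 0.0567 0.108 ]
0.005 [[0.6242011224488966, 0.4141784337074152, 0.0050000000000000044], [0.5226604596463675, 0.4088321131167116, 0.0050000000000000044], [0.6446218853157792, 0.06773981277795725, 0.0050000000000000044], [0.5435049267914894, 0.06096943995794287, 0.0050000000000000044]] [0.5837 0.2379 0.005 ] 0.347039948172498 0.34848662985504686 0.10168131266971078 0.10134336312420728
yaw 0.05936434851672177
mouth [0.5817 0.2729] axis [0.5912 0.1132] knob [0.5944 0.0582]
0.01 [[0.6236991279460257, 0.41233074465237307, 0.010000000000000009], [0.5226843361273077, 0.40701211222906175, 0.010000000000000009], [0.6440141333127838, 0.06768630167478254, 0.010000000000000009], [0.5434208514416843, 0.06095099207493398, 0.010000000000000009]] [0.5835 0.237  0.01  ] 0.34524265599485976 0.34668184542850383 0.10115471327146962 0.10081851393967423
yaw 0.0593643485167218
mouth [0.5814 0.2719] axis [0.5909 0.1122] knob [0.5941 0.0573]
[[-0.0003  0.3855 -0.9227]
 [ 0.0016 -0.9227 -0.3855]
 [-1.     -0.0016 -0.0004]]
[[ 0.0005  0.2948 -0.9555 -0.207 ]
 [ 1.     -0.0019 -0.0001  0.0011]
 [-0.0019 -0.9555 -0.2948 -0.0834]
 [ 0.      0.      0.      1.    ]] 292.5464857566974
```

```bash
python3 -m jog '[{"linear":[0,-35,-35],"twist":0,"claw":-1},{"linear":[0,-52,-70],"twist":0.1,"claw":-1},{"linear":[0,-70,-110],"twist":0.2,"claw":-1},{"linear":[0,-70,-150],"twist":0.3,"claw":-1},{"linear":[0,-70,-190],"twist":0.4,"claw":-0.5},{"linear":[0,-70,-230],"twist":0.5,"claw":-0.2},{"linear":[0,-70,-270],"twist":0.5,"claw":-0.1},{"linear":[0,-70,-270],"twist":0.5,"claw":0},{"linear":[0,-70,-270],"twist":0.5,"claw":0},{"linear":[0,-70,-270],"twist":0.5,"claw":0}]' 25
cat > go.py <<'E'
import sys
from plant import r
from h import *
# go.py x y z [yaw]: shift in the tool axes to a world TCP target, and twist to a yaw of tool -z
s=r.sense();R=Ro.from_rotvec(s["eef_rot"]).as_matrix()
a=[float(v) for v in sys.argv[1:]]
d=R.T@(np.array(a[:3])-s["tool_pos"])*1e3
yaw=np.arctan2(-R[1,2],-R[0,2])
print("t",round(s["t"],2),"tcp",s["tool_pos"].round(4),"yaw",round(yaw,3),"F",s["contact_force"].round(1),"op",round(s["opening"],4),"q6",s["q"][5].round(2),"shift mm",d.round(1),"twist",round(yaw-a[3],3) if len(a)>3 else "")
E
python3 go.py .656 -.202 .178 -0.1
```

```text
t: 0.98
tool_pos: [0.4434, -0.3617, 0.1779]
eef_rot: [-2.167, 0.112, 2.169]
contact_force: [-0.1, 0.3, 0.4]
opening: 0.054
t 0.98 tcp [ 0.4434 -0.3617  0.1779] yaw -0.104 F [-0.1  0.3  0.4] op 0.054 q6 0.78 shift mm [  -0.3 -180.9 -194.9] twist -0.004
```

```bash
python3 -m jog '[{"linear":[0,-28,-28],"twist":0,"claw":0},{"linear":[0,-56,-56],"twist":0,"claw":0},{"linear":[0,-84,-84],"twist":0,"claw":0},{"linear":[0,-112,-112],"twist":0,"claw":0},{"linear":[0,-140,-140],"twist":0,"claw":0},{"linear":[0,-165,-155],"twist":0,"claw":0},{"linear":[0,-181,-155],"twist":0,"claw":0},{"linear":[0,-181,-155],"twist":0,"claw":0},{"linear":[0,-181,-155],"twist":0,"claw":0},{"linear":[0,-181,-155],"twist":0,"claw":0}]'
cat > snap.py <<'E'
import sys,cv2,pickle
from plant import r
from h import *
s=r.sense();c=r.capture("wrist");n=sys.argv[1]
cv2.imwrite(f"pics/{n}.png",c["color"][:,:,::-1]);pickle.dump(wristcam(c,s),open(f"{n}.pkl","wb"))
E
python3 snap.py w1
python3 -m jog '[{"linear":[0,0,-20],"twist":0,"claw":0},{"linear":[0,0,-40],"twist":0,"claw":0},{"linear":[0,0,-50],"twist":0,"claw":0},{"linear":[0,0,-50],"twist":0,"claw":0},{"linear":[0,0,-50],"twist":0,"claw":0},{"linear":[0,0,-50],"twist":0,"claw":0},{"linear":[0,0,-50],"twist":0,"claw":0},{"linear":[0,0,-50],"twist":0,"claw":0},{"linear":[0,0,-50],"twist":0,"claw":0},{"linear":[0,0,-50],"twist":0,"claw":0}]'
python3 snap.py w2
python3 -c "
import cv2,numpy as np
a=cv2.imread('pics/w1.png');b=cv2.imread('pics/w2.png')
c=np.hstack([a,b]);cv2.imwrite('pics/w12.png',cv2.resize(c,(800,300),interpolation=cv2.INTER_AREA))"
```

```text
t: 1.82
tool_pos: [0.6155, -0.1998, 0.1784]
eef_rot: [-2.167, 0.116, 2.168]
contact_force: [-1.1, -0.6, -0.1]
opening: 0.0462
t: 2.7
tool_pos: [0.6663, -0.2031, 0.1785]
eef_rot: [-2.168, 0.113, 2.168]
contact_force: [-0.2, 0.3, -0.2]
opening: 0.0459
```

View pics/w12.png

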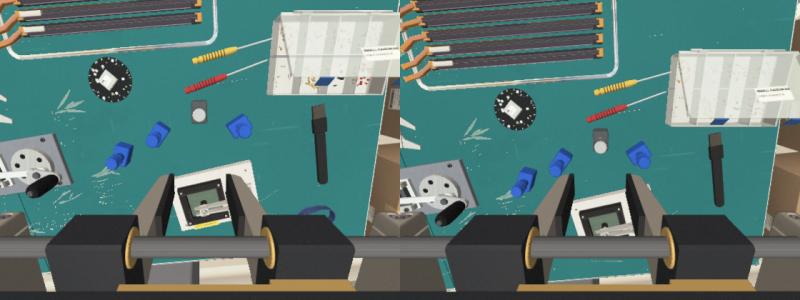

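The grey follower is at (279,157) in w1 and (280,200) in w2, with blue ones either side. Now I segment its bright top disc and dark body in both views.

Run:
```python
from h import *
import cv2,pickle
obs=[]
for n,(u,v) in (("w1",(279,157)),("w2",(280,200))):
    im=cv2.imread(f"pics/{n}.png");cam=pickle.load(open(n+".pkl","rb"))
    w=im[v-28:v+29,u-28:u+29]; hsv=cv2.cvtColor(w,cv2.COLOR_BGR2HSV)
    m=((hsv[...,1]<60)&(hsv[...,2]>140)).astype(np.uint8)
    def big(m):
        k,l,st,ce=cv2.connectedComponentsWithStats(m)
        i=1+np.argmin(np.hypot(*(ce[1:]-28).T)+1000*(st[1:,4]<30)); return (l==i).astype(np.uint8),st[i],ce[i]
    mm,st,ce=big(m);px=ce+(u-28,v-28);obs.append((cam,px))
    b=((hsv[...,1]<90)).astype(np.uint8);bb,sb,cb=big(b)
    rect=cv2.minAreaRect(cv2.findContours(bb,0,1)[0][0])
    print(n,"disc",px.round(1),st,"sil",sb,rect)
    cv2.imwrite(f"pics/{n}c.png",cv2.resize(w,None,fx=7,fy=7,interpolation=cv2.INTER_CUBIC))
print(tri(obs),[onz(c,p,.069) for c,p in obs])
a=np.hstack([cv2.imread("pics/w1c.png"),cv2.imread("pics/w2c.png")]);cv2.imwrite("pics/wc.png",a)
```

```text
w1 disc [278.2 160.7] [ 18  22  19  20 282] sil [ 17  11  22  33 711] ((27.5, 27.0), (32.0, 21.0), 90.0)
w2 disc [280.2 205.9] [ 20  25  18  18 249] sil [ 18   8  22  36 708] ((28.5, 25.5), (35.0, 21.0), 90.0)
(array([ 0.65758063, -0.203956  ,  0.06722945]), [np.float64(0.05649169510726592), np.float64(0.05649169510738886)]) [array([ 0.65781444, -0.2039317 ,  0.069     ]), array([ 0.65808963, -0.20406199,  0.069     ])]
```

View pics/wc.png

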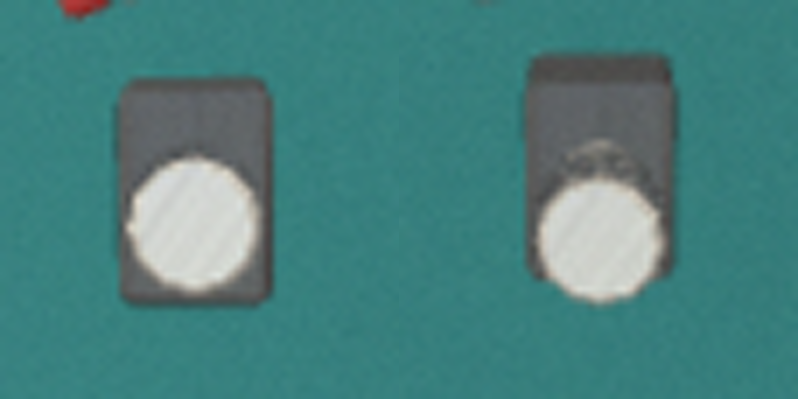

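```bash
python3 -m jog '[{"linear":[20,2,8.5],"twist":0,"claw":0},{"linear":[60,2,8.5],"twist":0,"claw":0},{"linear":[95,2,8.5],"twist":0,"claw":0},{"linear":[120,2,8.5],"twist":0,"claw":0},{"linear":[135,2,8.5],"twist":0,"claw":0},{"linear":[141,2,8.5],"twist":0,"claw":0},{"linear":[141,2,8.5],"twist":0,"claw":0},{"linear":[141,2,8.5],"twist":0,"claw":0},{"linear":[141,2,8.5],"twist":0,"claw":0.8},{"linear":[141,2,8.5],"twist":0,"claw":1}]' 30
python3 -m jog '[{"linear":[0,0,0],"twist":0,"claw":1},{"linear":[0,0,0],"twist":0,"claw":1},{"linear":[0,0,0],"twist":0,"claw":1},{"linear":[0,0,0],"twist":0,"claw":1},{"linear":[-5,0,0],"twist":0,"claw":1},{"linear":[-15,0,0],"twist":0,"claw":1},{"linear":[-35,0,0],"twist":0,"claw":1},{"linear":[-65,0,0],"twist":0,"claw":1},{"linear":[-100,0,0],"twist":0,"claw":1},{"linear":[-120,0,0],"twist":0,"claw":1}]'
python3 go.py .5815 .2724 .160 0.059
```

```text
t: 3.58
tool_pos: [0.6595, -0.205, 0.0398]
eef_rot: [-2.173, 0.115, 2.165]
contact_force: [0.5, -0.2, -0.0]
opening: 0.0347
t: 4.42
tool_pos: [0.6595, -0.2051, 0.1629]
eef_rot: [-2.175, 0.116, 2.163]
contact_force: [0.6, -0.2, 1.2]
opening: 0.0007
t 4.42 tcp [ 0.6595 -0.2051  0.1629] yaw -0.104 F [ 0.6 -0.2  1.2] op 0.0007 q6 1.2 shift mm [   1.2 -466.8  127.2] twist -0.163
```

The grip came up empty (opening 0.7 mm), so I look.

```bash
python3 snap.py w3
python3 - <<'E'
from plant import r
import cv2,numpy as np
c=r.capture("top")["color"][:,:,::-1];s=r.capture("scene")["color"][:,:,::-1]
w=cv2.imread("pics/w3.png")
t=cv2.resize(c[150:240,300:440],(400,257),interpolation=cv2.INTER_CUBIC);t2=cv2.resize(s[130:220,280:420],(400,257),interpolation=cv2.INTER_CUBIC)
cv2.imwrite("pics/v3.png",np.vstack([np.hstack([t,t2]),cv2.copyMakeBorder(cv2.resize(w,(440,330)),0,0,0,360,0)]))
E
```

```text
(no output)
```

View pics/v3.png

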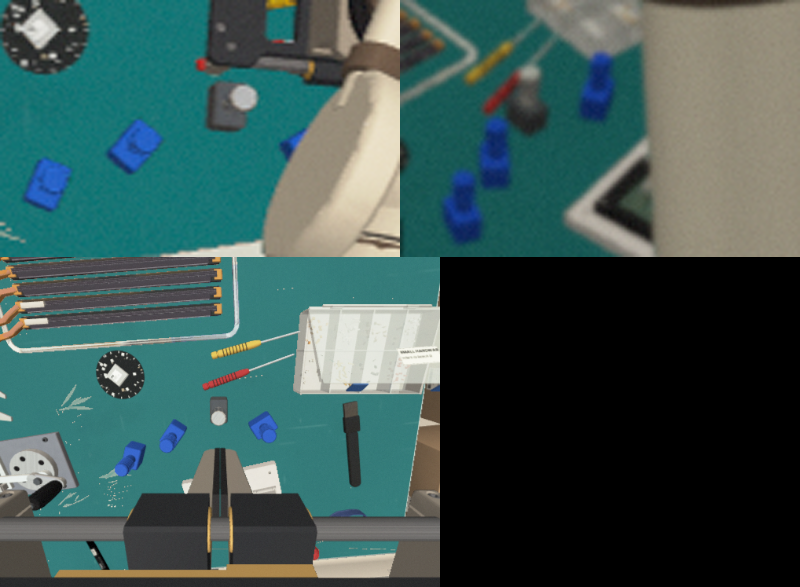

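Run:
```python
from h import *
import cv2,pickle
from plant import r
for n,(u,v) in (("w2",(280,203)),("w3",(278,196))):
    im=cv2.imread(f"pics/{n}.png");cam=pickle.load(open(n+".pkl","rb"))
    w=im[v-28:v+29,u-28:u+29]; hsv=cv2.cvtColor(w,cv2.COLOR_BGR2HSV)
    m=((hsv[...,1]<60)&(hsv[...,2]>140)).astype(np.uint8)
    k,l,st,ce=cv2.connectedComponentsWithStats(m)
    for i in range(1,k):
        if st[i,4]>100:
            px=ce[i]+(u-28,v-28);print(n,px,st[i],onz(cam,px,.069),cam[:3])
s=r.sense();print(s["t"],s["tool_pos"],s["q"])
```

```text
w2 [280.18875502 205.8875502 ] [ 20  22  18  18 249] [ 0.65808963 -0.20406199  0.069     ] (292.5464857566974, 279.66952911997555, 210.70592555873668)
w3 [277.61231884 204.73913043] [ 19  28  19  19 276] [ 0.65788689 -0.20409518  0.069     ] (292.5464857566974, 279.66952911997555, 210.70592555873668)
4.5667 [ 0.65956455 -0.20509872  0.16095136] [-4.75966740e-01  4.61501288e-01  1.25785421e+00  2.56550114e-05
  1.41617357e+00  1.19899265e+00]
```

```bash
python3 -m jog '[{"linear":[0,-1,2],"twist":0,"claw":-0.1},{"linear":[0,-1,2],"twist":0,"claw":-0.1},{"linear":[5,-1,2],"twist":0,"claw":-0.1},{"linear":[15,-1,2],"twist":0,"claw":-0.1},{"linear":[35,-1,2],"twist":0,"claw":-0.1},{"linear":[65,-1,2],"twist":0,"claw":-0.1},{"linear":[95,-1,2],"twist":0,"claw":-0.1},{"linear":[114,-1,2],"twist":0,"claw":-0.1},{"linear":[122,-1,2],"twist":0,"claw":-0.1},{"linear":[122,-1,2],"twist":0,"claw":-0.1}]' 40
python3 -m jog '[{"linear":[0,0,0],"twist":0,"claw":1},{"linear":[0,0,0],"twist":0,"claw":1},{"linear":[0,0,0],"twist":0,"claw":1},{"linear":[0,0,0],"twist":0,"claw":1},{"linear":[0,0,0],"twist":0,"claw":1},{"linear":[0,0,0],"twist":0,"claw":1},{"linear":[0,0,0],"twist":0,"claw":1},{"linear":[0,0,0],"twist":0,"claw":1},{"linear":[0,0,0],"twist":0,"claw":1},{"linear":[0,0,0],"twist":0,"claw":1}]' 40
python3 go.py .5815 .2724 .160 0.059
```

```text
t: 5.4
tool_pos: [0.6533, -0.2017, 0.031]
eef_rot: [-2.16, 0.11, 2.173]
contact_force: [0.0, 0.1, -0.5]
opening: 0.0506
t: 6.23
tool_pos: [0.6559, -0.2031, 0.0352]
eef_rot: [-2.168, 0.113, 2.168]
contact_force: [0.1, -0.2, -0.1]
opening: 0.0003
t 6.23 tcp [ 0.6559 -0.2031  0.0352] yaw -0.104 F [ 0.1 -0.2 -0.1] op 0.0003 q6 1.2 shift mm [-124.7 -465.1  123.5] twist -0.163
```

```bash
python3 snap.py w4
python3 - <<'E'
from plant import r
import cv2,numpy as np
c=r.capture("top")["color"][:,:,::-1];s=r.capture("scene")["color"][:,:,::-1]
w=cv2.imread("pics/w4.png")
t=cv2.resize(c[150:240,300:440],(400,257),interpolation=cv2.INTER_CUBIC);t2=cv2.resize(s[110:200,270:410],(400,257),interpolation=cv2.INTER_CUBIC)
cv2.imwrite("pics/v4.png",np.vstack([np.hstack([t,t2]),cv2.copyMakeBorder(cv2.resize(w,(440,330)),0,0,0,360,0)]))
E
```

```text
(no output)
```

View pics/v4.png

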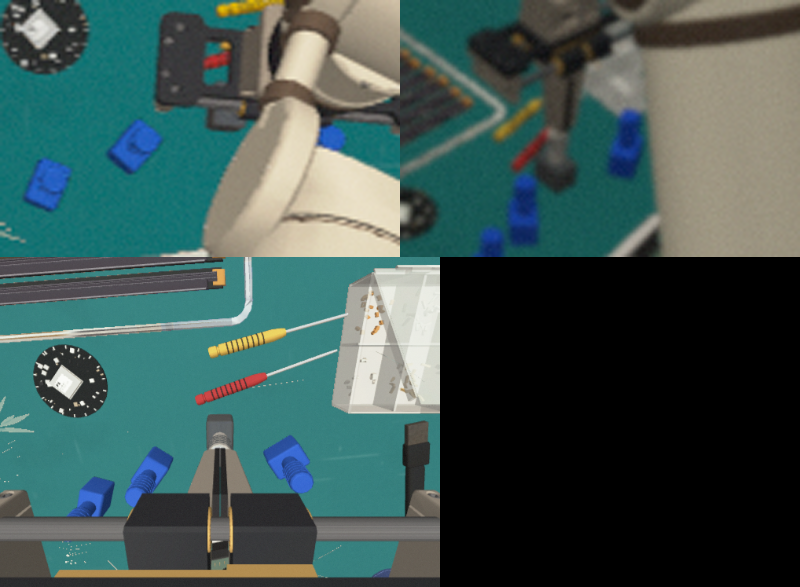

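Run:
```python
from plant import r
from h import *
import cv2,pickle
s=r.sense();print(s["tool_pos"],s["contact_force"],s["opening"])
def proj(cam,X):
    f,cx,cy,T=cam;p=T[:3,:3].T@(np.array(X)-T[:3,3]);return np.array([cx+f*p[0]/-p[2],cy-f*p[1]/-p[2]])
out=[]
for n,cam,im in (("wrist",pickle.load(open("w4.pkl","rb")),cv2.imread("pics/w4.png")),("scene",CAL["scene"],r.capture("scene")["color"][:,:,::-1].copy())):
    P=[proj(cam,x) for x in (s["tool_pos"],(.658,-.204,.069),(.658,-.204,0.03))]
    print(n,[p.round(1) for p in P])
    u,v=P[1].astype(int)
    w=cv2.resize(im[v-35:v+35,u-35:u+35],(400,400),interpolation=cv2.INTER_CUBIC)
    for p,c in zip(P,((0,0,255),(0,255,0),(255,0,255))):
        cv2.circle(w,tuple(int(a) for a in ((p-(u-35,v-35))*400/70)),4,c,-1)
    out.append(w)
cv2.imwrite("pics/v5.png",np.hstack(out))
```

```text
[ 0.65594383 -0.20304255  0.03524198] [-0.18186474  0.1051642   0.21116094] 0.0005857029802878369
wrist [array([278.1, 235.9]), array([278.9, 252.4]), array([279.1, 230.7])]
scene [array([324.3, 164.4]), array([324.7, 154.8]), array([323.9, 165.3])]
```

View pics/v5.png

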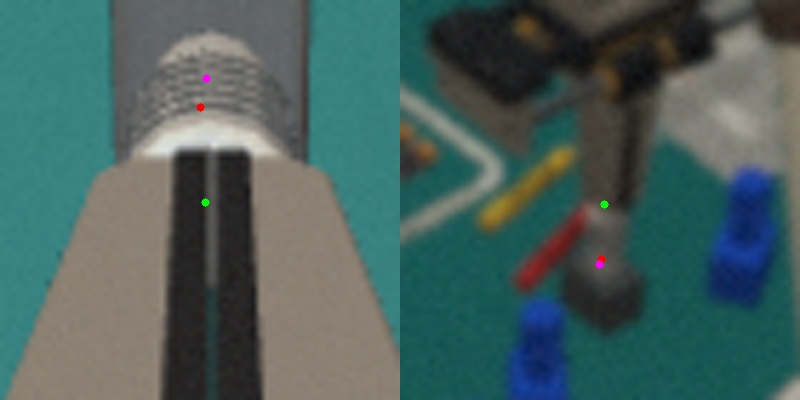

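The picture shows why: the fingertips end about 35 mm short of the reported TCP and closed just above the disc. The tip edge is at wrist v≈243, and in the scene view it sits at the green z = 69 mm mark. So I go about 34 mm lower and then close.

```bash
python3 -m jog '[{"linear":[-4,1,-2],"twist":0,"claw":-0.1},{"linear":[-4,1,-2],"twist":0,"claw":-0.1},{"linear":[-4,1,-2],"twist":0,"claw":-0.1},{"linear":[-4,1,-2],"twist":0,"claw":-0.1},{"linear":[-4,1,-2],"twist":0,"claw":-0.1},{"linear":[-4,1,-2],"twist":0,"claw":-0.1},{"linear":[0,1,-2],"twist":0,"claw":-0.1},{"linear":[8,1,-2],"twist":0,"claw":-0.1},{"linear":[16,1,-2],"twist":0,"claw":-0.1},{"linear":[20,1,-2],"twist":0,"claw":-0.1}]' 40 && python3 -m jog '[{"linear":[4,0,0],"twist":0,"claw":-0.1},{"linear":[8,0,0],"twist":0,"claw":-0.1},{"linear":[11,0,0],"twist":0,"claw":-0.1},{"linear":[12,0,0],"twist":0,"claw":-0.1},{"linear":[12,0,0],"twist":0,"claw":0.5},{"linear":[12,0,0],"twist":0,"claw":1},{"linear":[12,0,0],"twist":0,"claw":1},{"linear":[12,0,0],"twist":0,"claw":1},{"linear":[12,0,0],"twist":0,"claw":1},{"linear":[12,0,0],"twist":0,"claw":1}]'
python3 go.py .5815 .2724 .160 0.059
```

```text
t: 7.27
tool_pos: [0.6567, -0.2037, 0.013]
eef_rot: [-2.164, 0.112, 2.17]
contact_force: [-0.6, -0.7, -0.0]
opening: 0.0506
t: 8.1
tool_pos: [0.6581, -0.2042, 0.0036]
eef_rot: [-2.168, 0.113, 2.167]
contact_force: [0.3, 0.5, 0.5]
opening: 0.0199
t 8.1 tcp [ 0.6581 -0.2042  0.0036] yaw -0.104 F [0.3 0.5 0.5] op 0.0199 q6 1.2 shift mm [-156.4 -466.   125.6] twist -0.163
```

Gripped (opening 19.9 mm). Lifting and carrying it over the magazine.

```bash
python3 -m jog '[{"linear":[-5,0,0],"twist":0,"claw":1},{"linear":[-15,0,0],"twist":0,"claw":1},{"linear":[-35,0,0],"twist":0,"claw":1},{"linear":[-65,0,0],"twist":0,"claw":1},{"linear":[-100,0,0],"twist":0,"claw":1},{"linear":[-130,-5,1],"twist":0,"claw":1},{"linear":[-150,-20,5],"twist":0,"claw":1},{"linear":[-157,-45,12],"twist":0,"claw":1},{"linear":[-157,-80,22],"twist":0,"claw":1},{"linear":[-157,-115,31],"twist":0,"claw":1}]' 40 && python3 -m jog '[{"linear":[0,-35,10],"twist":0,"claw":1},{"linear":[0,-70,20],"twist":-0.05,"claw":1},{"linear":[0,-105,30],"twist":-0.1,"claw":1},{"linear":[0,-140,40],"twist":-0.163,"claw":1},{"linear":[0,-175,50],"twist":-0.163,"claw":1},{"linear":[0,-210,60],"twist":-0.163,"claw":1},{"linear":[0,-240,67],"twist":-0.163,"claw":1},{"linear":[0,-265,72],"twist":-0.163,"claw":1},{"linear":[0,-280,75],"twist":-0.163,"claw":1},{"linear":[0,-285,76],"twist":-0.163,"claw":1}]'
python3 go.py .5815 .2724 .160 0.059; python3 snap.py w5
python3 -c "
import pickle;from h import *
f,cx,cy,T=pickle.load(open('w5.pkl','rb'))
p=T[:3,:3].T@(np.array([.5815,.2724,.085])-T[:3,3]);print(cx+f*p[0]/-p[2],cy-f*p[1]/-p[2])"
```

```text
t: 8.93
tool_pos: [0.6389, -0.0863, 0.1618]
eef_rot: [-2.169, 0.115, 2.165]
contact_force: [-0.4, 0.9, -4.3]
opening: 0.0201
t: 9.77
tool_pos: [0.5923, 0.2069, 0.1605]
eef_rot: [2.19, 0.068, -2.191]
contact_force: [-1.2, 0.2, -4.1]
opening: 0.0196
t 9.77 tcp [0.5923 0.2069 0.1605] yaw 0.061 F [-1.2  0.2 -4.1] op 0.0196 q6 1.65 shift mm [  0.5 -66.1   6.8] twist 0.002
213.34375822918506 213.7426354442066
```

```bash
python3 -c "
import cv2
w=cv2.imread('pics/w5.png');cv2.imwrite('pics/w5c.png',cv2.resize(w[140:290,100:300],None,fx=4,fy=4,interpolation=cv2.INTER_CUBIC))"
```

```text
(no output)
```

View pics/w5c.png

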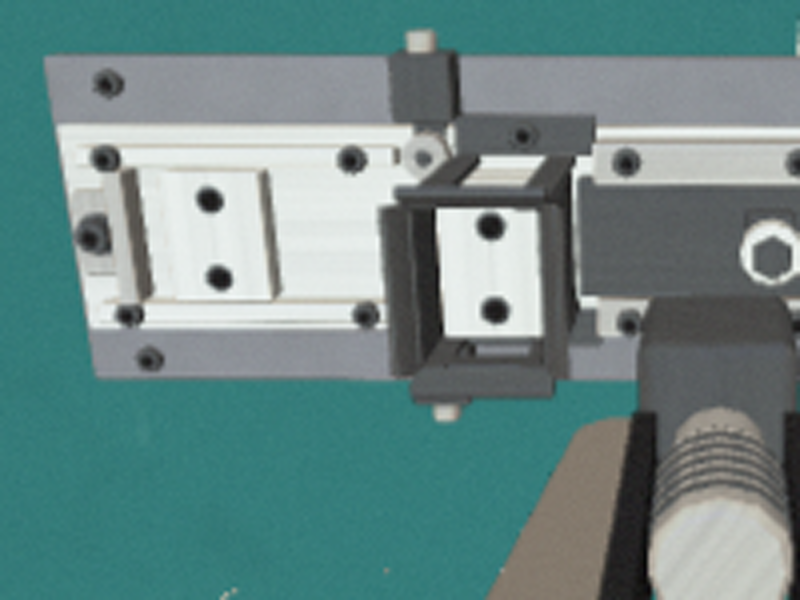

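Run:
```python
from h import *
import pickle
c=pickle.load(open('w5.pkl','rb'));np.set_printoptions(precision=4,suppress=True)
print("lip ctr",onz(c,(218.9,211.6),.085),"block4",onz(c,(223.1,207),.060))
print("disc",onz(c,(280,277),.226))
# base left corners, z=.01 ; bottom-left (97,378), top-left (45,57)
a=onz(c,(100+97/4,140+378/4),.01);b=onz(c,(100+45/4,140+57/4),.01);m=(a+b)/2;print(a,b,np.linalg.norm(a-b))
v=(b-a)[:2];v/=np.linalg.norm(v);fy=np.array([-v[1],v[0]]);print("yaw",np.arctan2(v[1],v[0]),"mouth",m[:2]-fy*(.173-.035),"knob",m[:2]-fy*(.173+.18),"axis",m[:2]-fy*.298)
```

```text
lip ctr [0.5841 0.2668 0.085 ] block4 [0.5816 0.2672 0.06  ]
disc [0.5948 0.2056 0.226 ]
[0.5203 0.4056 0.01  ] [0.6241 0.4115 0.01  ] 0.10402747871175767
yaw 0.05735655318687834 mouth [0.5801 0.2708] knob [0.5925 0.0561] axis [0.5893 0.111 ]
```

```bash
python3 -m jog '[{"linear":[0,-20,18],"twist":0,"claw":1},{"linear":[0,-40,36],"twist":0,"claw":1},{"linear":[0,-58,50],"twist":0,"claw":1},{"linear":[10,-66,53],"twist":0,"claw":1},{"linear":[25,-66,53],"twist":0,"claw":1},{"linear":[35,-66,53],"twist":0,"claw":1},{"linear":[40,-66,53],"twist":0,"claw":1},{"linear":[40,-66,53],"twist":0,"claw":1},{"linear":[40,-66,53],"twist":0,"claw":1},{"linear":[40,-66,53],"twist":0,"claw":1}]'
python3 go.py .582 .269 .12; python3 snap.py w6
python3 -c "
import cv2
w=cv2.imread('pics/w6.png');cv2.imwrite('pics/w6c.png',cv2.resize(w[140:290,180:380],None,fx=4,fy=4,interpolation=cv2.INTER_CUBIC))"
```

```text
t: 10.65
tool_pos: [0.5372, 0.267, 0.121]
eef_rot: [2.193, 0.064, -2.191]
contact_force: [-0.4, -0.4, -3.8]
opening: 0.0202
t 10.65 tcp [0.5372 0.267  0.121 ] yaw 0.058 F [-0.4 -0.4 -3.8] op 0.0202 q6 1.77 shift mm [  1.1   0.6 -44.8] twist
```

View pics/w6c.png

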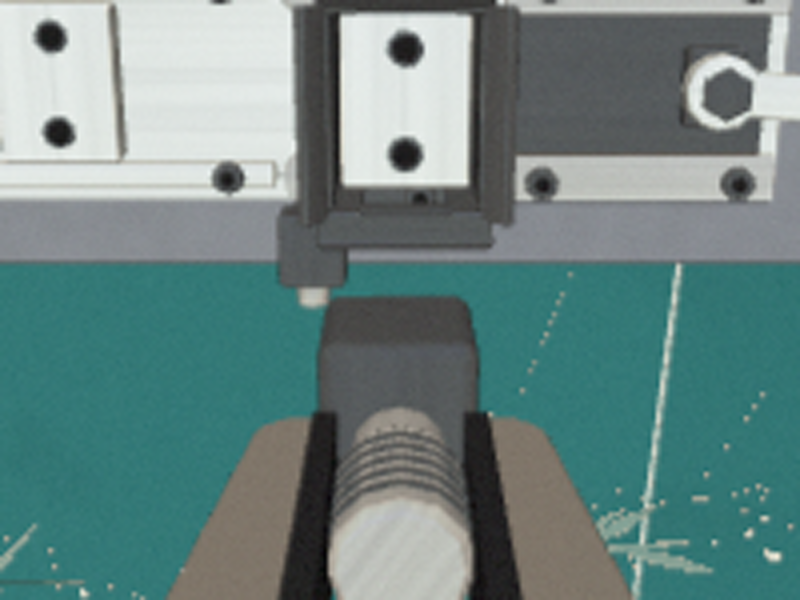

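Run:
```python
from h import *
import pickle
c=pickle.load(open('w6.pkl','rb'));np.set_printoptions(precision=4,suppress=True)
p=lambda u,v,z:onz(c,(180+u/4,140+v/4),z)
yaw=.058;ex=np.array([np.cos(yaw),np.sin(yaw),0]);ey=np.array([-ex[1],ex[0],0]);o=np.array([.5372,.267,0])
f=lambda X:np.array([(X-o)@ex,(X-o)@ey])*1e3
print("block4",f(p(405,101.5,.06)),"blk near edge",f(p(405,187,.06))+[20,0],"blk sides",f(p(340,100,.06)),f(p(472,100,.06)))
print("lip near inner edge",f(p(405,212,.085)),"lip outer L/R",f(p(297,100,.085)),f(p(517,100,.085)))
print("body top/bot edge",f(p(398.5,345,.1474)),f(p(398.5,297,.1174)),"sides",f(p(319,345,.1474)),f(p(478,345,.1474)),"disc",f(p(400,550,.1864)))
print(p(405,101.5,.06))
```

```text
block4 [44.5475 -2.5577] blk near edge [44.5837 -2.6249] blk sides [44.8629 12.3109] [ 44.9183 -17.8808]
lip near inner edge [24.6365 -2.5058] lip outer L/R [48.4524 19.9744] [ 48.5362 -25.6533]
body top/bot edge [17.3149 -1.1659] [15.9756 -1.1517] sides [17.2898 11.8927] [ 17.3401 -14.2237] disc [ 1.8967 -1.4185]
[0.5818 0.267  0.06  ]
```

```bash
python3 -m jog '[{"linear":[0,1.6,-20],"twist":0,"claw":1},{"linear":[0,1.6,-38],"twist":0,"claw":1},{"linear":[0,1.6,-45.5],"twist":0,"claw":1},{"linear":[0,1.6,-45.5],"twist":0,"claw":1},{"linear":[5,1.6,-45.5],"twist":0,"claw":1},{"linear":[15,1.6,-45.5],"twist":0,"claw":1},{"linear":[25,1.6,-45.5],"twist":0,"claw":1},{"linear":[29,1.6,-45.5],"twist":0,"claw":1},{"linear":[29,1.6,-45.5],"twist":0,"claw":1},{"linear":[29,1.6,-45.5],"twist":0,"claw":1}]' && python3 go.py .5835 .268 .07 && python3 -m jog '[{"linear":[2,0,0],"twist":0,"claw":1},{"linear":[4,0,0],"twist":0,"claw":1},{"linear":[6,0,0],"twist":0,"claw":1},{"linear":[8,0,0],"twist":0,"claw":1},{"linear":[10,0,0],"twist":0,"claw":1},{"linear":[12,0,0],"twist":0,"claw":1},{"linear":[13,0,0],"twist":0,"claw":1},{"linear":[13,0,0],"twist":0,"claw":1},{"linear":[13,0,0],"twist":0,"claw":1},{"linear":[13,0,0],"twist":0,"claw":1}]'
python3 go.py .5835 .268 .07
```

```text
t: 11.53
tool_pos: [0.5809, 0.2685, 0.0905]
eef_rot: [2.19, 0.064, -2.193]
contact_force: [0.6, 0.0, -3.7]
opening: 0.02
t 11.53 tcp [0.5809 0.2685 0.0905] yaw 0.059 F [ 0.6  0.  -3.7] op 0.02 q6 1.76 shift mm [20.5  0.6 -2.6] twist 
t: 12.37
tool_pos: [0.5819, 0.2686, 0.0784]
eef_rot: [2.192, 0.064, -2.191]
contact_force: [0.9, -1.0, -4.3]
opening: 0.0194
t 12.37 tcp [0.5819 0.2686 0.0784] yaw 0.059 F [ 0.9 -1.  -4.3] op 0.0194 q6 1.76 shift mm [ 8.4  0.6 -1.6] twist
```

```bash
python3 -m jog '[{"linear":[2,0,0],"twist":0,"claw":1},{"linear":[4,0,0],"twist":0,"claw":1},{"linear":[6,0,0],"twist":0,"claw":1},{"linear":[8,0,0],"twist":0,"claw":1},{"linear":[10,0,0],"twist":0,"claw":1},{"linear":[12,0,0],"twist":0,"claw":1},{"linear":[13,0,0],"twist":0,"claw":1},{"linear":[14,0,0],"twist":0,"claw":1},{"linear":[14,0,0],"twist":0,"claw":1},{"linear":[14,0,0],"twist":0,"claw":1}]'
python3 go.py .5835 .268 .064
```

```text
t: 13.2
tool_pos: [0.5818, 0.2685, 0.0643]
eef_rot: [2.192, 0.064, -2.192]
contact_force: [0.3, -0.3, -3.2]
opening: 0.0198
t 13.2 tcp [0.5818 0.2685 0.0643] yaw 0.059 F [ 0.3 -0.3 -3.2] op 0.0198 q6 1.76 shift mm [ 0.3  0.6 -1.7] twist
```

```bash
python3 -m jog '[{"linear":[1,0,0],"twist":0,"claw":1},{"linear":[1.5,0,0],"twist":0,"claw":1},{"linear":[1.5,0,0],"twist":0,"claw":0.4},{"linear":[1.5,0,0],"twist":0,"claw":0.2},{"linear":[1.5,0,0],"twist":0,"claw":0},{"linear":[1.5,0,0],"twist":0,"claw":0},{"linear":[1.5,0,0],"twist":0,"claw":0},{"linear":[1.5,0,0],"twist":0,"claw":0},{"linear":[-4,0,0],"twist":0,"claw":0},{"linear":[-15,0,0],"twist":0,"claw":0}]' && python3 -m jog '[{"linear":[-30,0,0],"twist":0,"claw":0},{"linear":[-65,0,0],"twist":0,"claw":0},{"linear":[-95,0,0],"twist":0,"claw":0},{"linear":[-110,10,0],"twist":-0.12,"claw":0},{"linear":[-110,35,0],"twist":-0.24,"claw":0},{"linear":[-110,70,0],"twist":-0.36,"claw":0},{"linear":[-110,105,0],"twist":-0.48,"claw":0},{"linear":[-110,140,0],"twist":-0.6,"claw":0},{"linear":[-110,165,0],"twist":-0.72,"claw":0},{"linear":[-110,170,0],"twist":-0.84,"claw":0}]'
python3 go.py .575 .053 .15 1.63
```

```text
t: 14.03
tool_pos: [0.5805, 0.2682, 0.0783]
eef_rot: [2.188, 0.064, -2.195]
contact_force: [0.0, 0.3, 0.0]
opening: 0.0461
t: 14.87
tool_pos: [0.5924, 0.0947, 0.1908]
eef_rot: [1.683, 0.811, -1.682]
contact_force: [0.1, -0.1, -0.2]
opening: 0.0461
t 14.87 tcp [0.5924 0.0947 0.1908] yaw 0.901 F [ 0.1 -0.1 -0.2] op 0.0461 q6 0.63 shift mm [40.8 12.1 43.5] twist -0.729
```

```bash
python3 -m jog '[{"linear":[0,8,15],"twist":-0.12,"claw":0},{"linear":[5,20,40],"twist":-0.24,"claw":0},{"linear":[10,30,60],"twist":-0.36,"claw":0},{"linear":[15,33,69],"twist":-0.48,"claw":0},{"linear":[20,33,69],"twist":-0.6,"claw":0},{"linear":[20,33,69],"twist":-0.7,"claw":0},{"linear":[20,33,69],"twist":-0.729,"claw":0},{"linear":[20,33,69],"twist":-0.729,"claw":0},{"linear":[20,33,69],"twist":-0.729,"claw":0},{"linear":[20,33,69],"twist":-0.729,"claw":0}]'
python3 go.py .575 .053 .15 1.63; python3 snap.py w7
python3 - <<'E'
import pickle,cv2
from h import *
c=pickle.load(open('w7.pkl','rb'));f,cx,cy,T=c
def proj(X):
    p=T[:3,:3].T@(np.array(X)-T[:3,3]);return np.array([cx+f*p[0]/-p[2],cy-f*p[1]/-p[2]])
for X in [(.575,.056,.108),(.591,.108,.06),(.5818,.267,.06)]: print(proj(X).round())
im=cv2.imread('pics/w7.png');cv2.imwrite('pics/w7c.png',cv2.resize(im[0:300,100:460],None,fx=2,fy=2,interpolation=cv2.INTER_CUBIC))
E
```

```text
t: 15.7
tool_pos: [0.5749, 0.0243, 0.17]
eef_rot: [1.168, 1.234, -1.167]
contact_force: [0.6, -0.3, -0.0]
opening: 0.0461
t 15.7 tcp [0.5749 0.0243 0.17  ] yaw 1.627 F [ 0.6 -0.3 -0. ] op 0.0461 q6 -0.22 shift mm [ 20.    1.7 -28.7] twist -0.003
[281. 178.]
[300. 121.]
[303. -70.]
```

View pics/w7c.png

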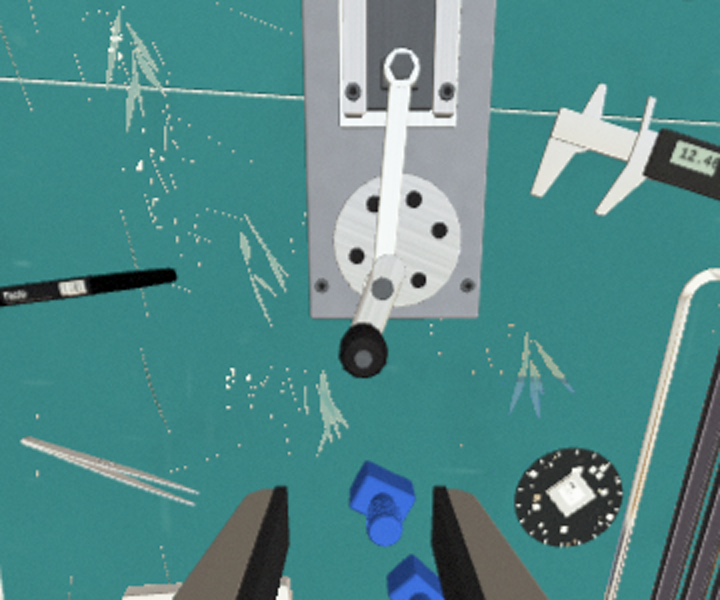

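Run:
```python
import pickle
from h import *
c=pickle.load(open('w7.pkl','rb'));np.set_printoptions(precision=4,suppress=True)
p=lambda u,v,z:onz(c,(100+u/2,v/2),z)
print("knob",p(363,357,.108),"wheel",[p(397.5,239.5,z) for z in(.03,.045)])
a,b=p(310,318,.01),p(478,318,.01);v=b-a;yaw=np.arctan2(v[1],v[0]);fy=np.array([-np.sin(yaw),np.cos(yaw)])
print(np.linalg.norm(v),yaw,"axis",(a+b)[:2]/2+fy*.048,"mouth",(a+b)[:2]/2+fy*.208)
```

```text
knob [0.5751 0.0554 0.108 ] wheel [array([0.5919, 0.1089, 0.03  ]), array([0.591 , 0.1088, 0.045 ])]
0.10458062086469559 0.05793686604492182 axis [0.5918 0.1103] mouth [0.5826 0.27  ]
```

Knob at (0.575, 0.055) and axis about (0.591, 0.108), so the crank starts near θ = 0.35 rad. Going down onto the knob.

```bash
python3 -m jog '[{"linear":[0,2,-15],"twist":0,"claw":0},{"linear":[0,2,-31],"twist":0,"claw":0},{"linear":[15,2,-31],"twist":0,"claw":0},{"linear":[35,2,-31],"twist":0,"claw":0},{"linear":[60,2,-31],"twist":0,"claw":0},{"linear":[85,2,-31],"twist":0,"claw":0},{"linear":[107,2,-31],"twist":0,"claw":0},{"linear":[122,2,-31],"twist":0,"claw":0},{"linear":[130,2,-31],"twist":0,"claw":0},{"linear":[134,2,-31],"twist":0,"claw":0}]' && python3 go.py .5751 .0554 .036 1.629 && python3 -m jog '[{"linear":[0,0,0],"twist":0,"claw":0.3},{"linear":[0,0,0],"twist":0,"claw":0.4},{"linear":[0,0,0],"twist":0,"claw":0.5},{"linear":[0,0,0],"twist":0,"claw":1},{"linear":[0,0,0],"twist":0,"claw":1},{"linear":[0,0,0],"twist":0,"claw":1},{"linear":[0,0,0],"twist":0,"claw":1},{"linear":[0,0,0],"twist":0,"claw":1},{"linear":[0,0,0],"twist":0,"claw":1},{"linear":[0,0,0],"twist":0,"claw":1}]' 45; python3 go.py .5751 .0554 .036 1.629
python3 - <<'E'
import numpy as np
A=[.352,.6,.85,1.0,1.2,1.4,1.7]
for a,b in zip(A,A[1:]):
    t=np.linspace(a,b,11)[1:];print(a,b,np.c_[-55*(np.sin(t)-np.sin(a)),55*(np.cos(t)-np.cos(a))].round(1).tolist())
E
```

```text
t: 16.58
tool_pos: [0.574, 0.0555, 0.0341]
eef_rot: [1.167, 1.237, -1.169]
contact_force: [-0.3, 0.1, 0.1]
opening: 0.0461
t 16.58 tcp [0.574  0.0555 0.0341] yaw 1.628 F [-0.3  0.1  0.1] op 0.0461 q6 -0.17 shift mm [-1.9  1.1  0.2] twist -0.001
t: 17.42
tool_pos: [0.5759, 0.0551, 0.0366]
eef_rot: [1.168, 1.234, -1.166]
contact_force: [-1.8, -1.3, 6.5]
opening: 0.0221
t 17.42 tcp [0.5759 0.0551 0.0366] yaw 1.628 F [-1.8 -1.3  6.5] op 0.0221 q6 -0.17 shift mm [ 0.6 -0.7 -0.3] twist -0.001
0.352 0.6 [[-1.3, -0.5], [-2.5, -1.0], [-3.8, -1.6], [-5.0, -2.1], [-6.2, -2.7], [-7.4, -3.4], [-8.6, -4.1], [-9.8, -4.8], [-11.0, -5.5], [-12.1, -6.2]]
0.6 0.85 [[-1.1, -0.8], [-2.2, -1.6], [-3.3, -2.5], [-4.4, -3.3], [-5.4, -4.2], [-6.4, -5.2], [-7.4, -6.1], [-8.4, -7.1], [-9.3, -8.1], [-10.3, -9.1]]
0.85 1.0 [[-0.5, -0.6], [-1.1, -1.3], [-1.6, -1.9], [-2.1, -2.5], [-2.6, -3.2], [-3.1, -3.9], [-3.6, -4.5], [-4.0, -5.2], [-4.5, -5.9], [-5.0, -6.6]]
1.0 1.2 [[-0.6, -0.9], [-1.2, -1.9], [-1.7, -2.8], [-2.2, -3.8], [-2.7, -4.8], [-3.2, -5.8], [-3.7, -6.7], [-4.1, -7.8], [-4.6, -8.8], [-5.0, -9.8]]
1.2 1.4 [[-0.4, -1.0], [-0.8, -2.1], [-1.1, -3.1], [-1.4, -4.2], [-1.7, -5.2], [-2.0, -6.3], [-2.3, -7.3], [-2.5, -8.4], [-2.7, -9.5], [-2.9, -10.6]]
1.4 1.7 [[-0.3, -1.6], [-0.5, -3.3], [-0.6, -4.9], [-0.7, -6.6], [-0.8, -8.2], [-0.8, -9.9], [-0.8, -11.5], [-0.7, -13.2], [-0.5, -14.8], [-0.3, -16.4]]
```

```bash
python3 -m jog '[{"linear":[-1,-1.3,-0.5],"twist":0,"claw":1},{"linear":[-1,-2.5,-1],"twist":0,"claw":1},{"linear":[-1,-3.8,-1.6],"twist":0,"claw":1},{"linear":[-1,-5,-2.1],"twist":0,"claw":1},{"linear":[-1,-6.2,-2.7],"twist":0,"claw":1},{"linear":[-1,-7.4,-3.4],"twist":0,"claw":1},{"linear":[-1,-8.6,-4.1],"twist":0,"claw":1},{"linear":[-1,-9.8,-4.8],"twist":0,"claw":1},{"linear":[-1,-11,-5.5],"twist":0,"claw":1},{"linear":[-1,-12.1,-6.2],"twist":0,"claw":1}]'
cat > st.py <<'E'
from plant import r
from h import *
s=r.sense();A=np.array([.591,.108]);yaw=.058
d=s["tool_pos"][:2]-A;ex=np.array([np.cos(yaw),np.sin(yaw)]);ey=np.array([-ex[1],ex[0]])
x,y=d@ex,d@ey;th=np.arctan2(-x,-y);er=np.array([x,y])/np.hypot(x,y);et=np.array([-np.cos(th),np.sin(th)])
F=s["contact_force"];f=np.array([F[:2]@ex,F[:2]@ey])
print("t %.2f th %.3f r %.1f Ft %.1f Fr %.1f Fz %.1f z %.4f op %.4f"%(s["t"],th,1e3*np.hypot(x,y),f@et,f@er,F[2],s["tool_pos"][2],s["opening"]))
E
python3 st.py;  python3 -m jog '[{"linear":[0,-1.1,-0.8],"twist":0,"claw":1},{"linear":[0,-2.2,-1.6],"twist":0,"claw":1},{"linear":[0,-3.3,-2.5],"twist":0,"claw":1},{"linear":[0,-4.4,-3.3],"twist":0,"claw":1},{"linear":[0,-5.4,-4.2],"twist":0,"claw":1},{"linear":[0,-6.4,-5.2],"twist":0,"claw":1},{"linear":[0,-7.4,-6.1],"twist":0,"claw":1},{"linear":[0,-8.4,-7.1],"twist":0,"claw":1},{"linear":[0,-9.3,-8.1],"twist":0,"claw":1},{"linear":[0,-10.3,-9.1],"twist":0,"claw":1}]'; python3 st.py
```

```text
t: 18.25
tool_pos: [0.5627, 0.061, 0.0366]
eef_rot: [1.168, 1.235, -1.167]
contact_force: [1.4, -0.9, 4.4]
opening: 0.0223
t 18.25 th 0.600 r 54.9 Ft -1.7 Fr 0.1 Fz 4.4 z 0.0366 op 0.0223
t: 19.08
tool_pos: [0.5523, 0.0692, 0.0366]
eef_rot: [1.167, 1.234, -1.166]
contact_force: [2.8, -2.3, 5.4]
opening: 0.022
t 19.08 th 0.842 r 54.9 Ft -3.6 Fr -0.3 Fz 5.4 z 0.0366 op 0.0220
```

```bash
python3 -m jog '[{"linear":[0,-0.5,-0.6],"twist":0,"claw":1},{"linear":[0,-1.1,-1.3],"twist":0,"claw":1},{"linear":[0,-1.6,-1.9],"twist":0,"claw":1},{"linear":[0,-2.1,-2.5],"twist":0,"claw":1},{"linear":[0,-2.6,-3.2],"twist":0,"claw":1},{"linear":[0,-3.1,-3.9],"twist":0,"claw":1},{"linear":[0,-3.6,-4.5],"twist":0,"claw":1},{"linear":[0,-4,-5.2],"twist":0,"claw":1},{"linear":[0,-4.5,-5.9],"twist":0,"claw":1},{"linear":[0,-5,-6.6],"twist":0,"claw":1}]' 60 >/dev/null; python3 st.py; python3 -m jog '[{"linear":[0,-0.6,-0.9],"twist":0,"claw":1},{"linear":[0,-1.2,-1.9],"twist":0,"claw":1},{"linear":[0,-1.7,-2.8],"twist":0,"claw":1},{"linear":[0,-2.2,-3.8],"twist":0,"claw":1},{"linear":[0,-2.7,-4.8],"twist":0,"claw":1},{"linear":[0,-3.2,-5.8],"twist":0,"claw":1},{"linear":[0,-3.7,-6.7],"twist":0,"claw":1},{"linear":[0,-4.1,-7.8],"twist":0,"claw":1},{"linear":[0,-4.6,-8.8],"twist":0,"claw":1},{"linear":[0,-5,-9.8],"twist":0,"claw":1}]' >/dev/null; python3 st.py;  python3 -m jog '[{"linear":[0,-0.4,-1],"twist":0,"claw":1},{"linear":[0,-0.8,-2.1],"twist":0,"claw":1},{"linear":[0,-1.1,-3.1],"twist":0,"claw":1},{"linear":[0,-1.4,-4.2],"twist":0,"claw":1},{"linear":[0,-1.7,-5.2],"twist":0,"claw":1},{"linear":[0,-2,-6.3],"twist":0,"claw":1},{"linear":[0,-2.3,-7.3],"twist":0,"claw":1},{"linear":[0,-2.5,-8.4],"twist":0,"claw":1},{"linear":[0,-2.7,-9.5],"twist":0,"claw":1},{"linear":[0,-2.9,-10.6],"twist":0,"claw":1}]' > /dev/null; python3 st.py
python3 - <<'E'
import numpy as np
A=[1.4,2.2,3.0,3.8,4.6,5.4,6.283]
for a,b in zip(A,A[1:]):
    t=np.linspace(a,b,11)[1:];print(a,b,np.c_[-55*(np.sin(t)-np.sin(a)),55*(np.cos(t)-np.cos(a))].round(1).tolist())
E
```

```text
t 19.92 th 0.995 r 54.8 Ft -3.1 Fr -1.2 Fz 5.4 z 0.0366 op 0.0218
t 20.75 th 1.153 r 54.8 Ft -11.7 Fr -1.3 Fz 2.1 z 0.0366 op 0.0221
t 21.58 th 1.379 r 54.7 Ft -5.9 Fr -3.1 Fz 4.3 z 0.0366 op 0.0221
1.4 2.2 [[-0.6, -4.4], [-0.8, -8.8], [-0.7, -13.2], [-0.2, -17.5], [0.6, -21.8], [1.8, -26.1], [3.3, -30.2], [5.1, -34.2], [7.3, -38.1], [9.7, -41.7]]
2.2 3.0 [[2.7, -3.5], [5.7, -6.7], [9.0, -9.6], [12.4, -12.3], [16.1, -14.8], [20.0, -16.9], [24.0, -18.7], [28.1, -20.1], [32.4, -21.3], [36.7, -22.1]]
3.0 3.8 [[4.4, -0.4], [8.8, -0.5], [13.2, -0.3], [17.5, 0.3], [21.8, 1.3], [26.0, 2.6], [30.1, 4.2], [34.1, 6.1], [37.8, 8.4], [41.4, 10.9]]
3.8 4.6 [[3.4, 2.8], [6.5, 5.9], [9.4, 9.2], [12.0, 12.8], [14.3, 16.5], [16.3, 20.5], [18.0, 24.5], [19.3, 28.7], [20.3, 33.0], [21.0, 37.3]]
4.6 5.4 [[0.3, 4.4], [0.3, 8.8], [-0.1, 13.2], [-0.8, 17.5], [-1.9, 21.8], [-3.3, 25.9], [-5.1, 30.0], [-7.1, 33.9], [-9.5, 37.6], [-12.2, 41.1]]
5.4 6.283 [[-3.2, 3.6], [-6.8, 6.9], [-10.6, 9.9], [-14.7, 12.5], [-19.0, 14.8], [-23.5, 16.7], [-28.1, 18.2], [-32.8, 19.2], [-37.6, 19.9], [-42.5, 20.1]]
```

Past the heavy point. Continuing the turn at about 1 rad/s.

```bash
python3 -m jog '[{"linear":[0,-0.6,-4.4],"twist":0,"claw":1},{"linear":[0,-0.8,-8.8],"twist":0,"claw":1},{"linear":[0,-0.7,-13.2],"twist":0,"claw":1},{"linear":[0,-0.2,-17.5],"twist":0,"claw":1},{"linear":[0,0.6,-21.8],"twist":0,"claw":1},{"linear":[0,1.8,-26.1],"twist":0,"claw":1},{"linear":[0,3.3,-30.2],"twist":0,"claw":1},{"linear":[0,5.1,-34.2],"twist":0,"claw":1},{"linear":[0,7.3,-38.1],"twist":0,"claw":1},{"linear":[0,9.7,-41.7],"twist":0,"claw":1}]' >/dev/null; python3 st.py
python3 -m jog '[{"linear":[0,2.7,-3.5],"twist":0,"claw":1},{"linear":[0,5.7,-6.7],"twist":0,"claw":1},{"linear":[0,9,-9.6],"twist":0,"claw":1},{"linear":[0,12.4,-12.3],"twist":0,"claw":1},{"linear":[0,16.1,-14.8],"twist":0,"claw":1},{"linear":[0,20,-16.9],"twist":0,"claw":1},{"linear":[0,24,-18.7],"twist":0,"claw":1},{"linear":[0,28.1,-20.1],"twist":0,"claw":1},{"linear":[0,32.4,-21.3],"twist":0,"claw":1},{"linear":[0,36.7,-22.1],"twist":0,"claw":1}]' >/dev/null; python3 st.py
```

```text
t 22.42 th 2.182 r 54.8 Ft -4.7 Fr -4.0 Fz 8.2 z 0.0366 op 0.0219
t 23.25 th 2.982 r 55.0 Ft -1.6 Fr -3.0 Fz 9.8 z 0.0366 op 0.0218
```

```bash
python3 -m jog '[{"linear":[0,4.4,-0.4],"twist":0,"claw":1},{"linear":[0,8.8,-0.5],"twist":0,"claw":1},{"linear":[0,13.2,-0.3],"twist":0,"claw":1},{"linear":[0,17.5,0.3],"twist":0,"claw":1},{"linear":[0,21.8,1.3],"twist":0,"claw":1},{"linear":[0,26,2.6],"twist":0,"claw":1},{"linear":[0,30.1,4.2],"twist":0,"claw":1},{"linear":[0,34.1,6.1],"twist":0,"claw":1},{"linear":[0,37.8,8.4],"twist":0,"claw":1},{"linear":[0,41.4,10.9],"twist":0,"claw":1}]' >/dev/null; python3 st.py
```

```text
t 24.08 th -2.516 r 55.1 Ft -2.2 Fr 0.3 Fz 10.2 z 0.0366 op 0.0218
```

```bash
python3 -m jog '[{"linear":[0,3.4,2.8],"twist":0,"claw":1},{"linear":[0,6.5,5.9],"twist":0,"claw":1},{"linear":[0,9.4,9.2],"twist":0,"claw":1},{"linear":[0,12,12.8],"twist":0,"claw":1},{"linear":[0,14.3,16.5],"twist":0,"claw":1},{"linear":[0,16.3,20.5],"twist":0,"claw":1},{"linear":[0,18,24.5],"twist":0,"claw":1},{"linear":[0,19.3,28.7],"twist":0,"claw":1},{"linear":[0,20.3,33],"twist":0,"claw":1},{"linear":[0,21,37.3],"twist":0,"claw":1}]' >/dev/null; python3 st.py
python3 -m jog '[{"linear":[0,0.3,4.4],"twist":0,"claw":1},{"linear":[0,0.3,8.8],"twist":0,"claw":1},{"linear":[0,-0.1,13.2],"twist":0,"claw":1},{"linear":[0,-0.8,17.5],"twist":0,"claw":1},{"linear":[0,-1.9,21.8],"twist":0,"claw":1},{"linear":[0,-3.3,25.9],"twist":0,"claw":1},{"linear":[0,-5.1,30],"twist":0,"claw":1},{"linear":[0,-7.1,33.9],"twist":0,"claw":1},{"linear":[0,-9.5,37.6],"twist":0,"claw":1},{"linear":[0,-12.2,41.1],"twist":0,"claw":1}]' >/dev/null; python3 st.py
python3 -m jog '[{"linear":[0,-3.2,3.6],"twist":0,"claw":1},{"linear":[0,-6.8,6.9],"twist":0,"claw":1},{"linear":[0,-10.6,9.9],"twist":0,"claw":1},{"linear":[0,-14.7,12.5],"twist":0,"claw":1},{"linear":[0,-19,14.8],"twist":0,"claw":1},{"linear":[0,-23.5,16.7],"twist":0,"claw":1},{"linear":[0,-28.1,18.2],"twist":0,"claw":1},{"linear":[0,-32.8,19.2],"twist":0,"claw":1},{"linear":[0,-37.6,19.9],"twist":0,"claw":1},{"linear":[0,-42.5,20.1],"twist":0,"claw":1}]' >/dev/null; python3 st.py; python3 snap.py w8
python3 - <<'E'
import numpy as np,cv2
A=[0,.85,1.0,1.2,1.4,1.9,2.05]
for a,b in zip(A,A[1:]):
    t=np.linspace(a,b,11)[1:];print(a,b,np.c_[-55*(np.sin(t)-np.sin(a)),55*(np.cos(t)-np.cos(a))].round(1).tolist())
from plant import r
im=r.capture("top")["color"][:,:,::-1];cv2.imwrite("pics/top8.png",im)
w=cv2.imread("pics/w8.png")
cv2.imwrite("pics/v8.png",np.hstack([cv2.resize(im[185:255,110:280],(500,206),interpolation=cv2.INTER_CUBIC),cv2.resize(w,(275,206))]))
E
```

```text
t 24.92 th -1.720 r 55.3 Ft -2.7 Fr 3.8 Fz 5.7 z 0.0367 op 0.0217
t 25.75 th -0.886 r 55.3 Ft -2.3 Fr 3.5 Fz 5.0 z 0.0367 op 0.0224
t 26.58 th 0.016 r 55.1 Ft -1.0 Fr 1.4 Fz 7.2 z 0.0366 op 0.0221
0 0.85 [[-4.7, -0.2], [-9.3, -0.8], [-13.9, -1.8], [-18.3, -3.1], [-22.7, -4.9], [-26.8, -7.0], [-30.8, -9.5], [-34.6, -12.2], [-38.1, -15.3], [-41.3, -18.7]]
0.85 1.0 [[-0.5, -0.6], [-1.1, -1.3], [-1.6, -1.9], [-2.1, -2.5], [-2.6, -3.2], [-3.1, -3.9], [-3.6, -4.5], [-4.0, -5.2], [-4.5, -5.9], [-5.0, -6.6]]
1.0 1.2 [[-0.6, -0.9], [-1.2, -1.9], [-1.7, -2.8], [-2.2, -3.8], [-2.7, -4.8], [-3.2, -5.8], [-3.7, -6.7], [-4.1, -7.8], [-4.6, -8.8], [-5.0, -9.8]]
1.2 1.4 [[-0.4, -1.0], [-0.8, -2.1], [-1.1, -3.1], [-1.4, -4.2], [-1.7, -5.2], [-2.0, -6.3], [-2.3, -7.3], [-2.5, -8.4], [-2.7, -9.5], [-2.9, -10.6]]
1.4 1.9 [[-0.4, -2.7], [-0.7, -5.5], [-0.8, -8.2], [-0.8, -11.0], [-0.6, -13.7], [-0.3, -16.4], [0.1, -19.2], [0.6, -21.8], [1.3, -24.5], [2.2, -27.1]]
1.9 2.05 [[0.3, -0.8], [0.6, -1.6], [0.9, -2.3], [1.2, -3.1], [1.5, -3.8], [1.8, -4.6], [2.2, -5.4], [2.5, -6.1], [2.9, -6.8], [3.2, -7.6]]
```

View pics/v8.png

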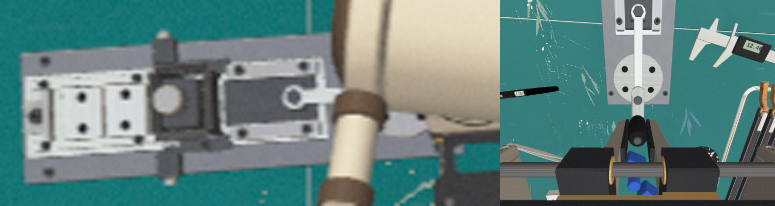

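Two blocks lie side by side in the lane (top crop about (82,112) and (125,108)), the follower stands in the magazine, and the crank is parked. Starting the second turn.

```bash
python3 -m jog '[{"linear":[0,-4.7,-0.2],"twist":0,"claw":1},{"linear":[0,-9.3,-0.8],"twist":0,"claw":1},{"linear":[0,-13.9,-1.8],"twist":0,"claw":1},{"linear":[0,-18.3,-3.1],"twist":0,"claw":1},{"linear":[0,-22.7,-4.9],"twist":0,"claw":1},{"linear":[0,-26.8,-7],"twist":0,"claw":1},{"linear":[0,-30.8,-9.5],"twist":0,"claw":1},{"linear":[0,-34.6,-12.2],"twist":0,"claw":1},{"linear":[0,-38.1,-15.3],"twist":0,"claw":1},{"linear":[0,-41.3,-18.7],"twist":0,"claw":1}]' >/dev/null; python3 st.py
python3 -m jog '[{"linear":[0,-0.5,-0.6],"twist":0,"claw":1},{"linear":[0,-1.1,-1.3],"twist":0,"claw":1},{"linear":[0,-1.6,-1.9],"twist":0,"claw":1},{"linear":[0,-2.1,-2.5],"twist":0,"claw":1},{"linear":[0,-2.6,-3.2],"twist":0,"claw":1},{"linear":[0,-3.1,-3.9],"twist":0,"claw":1},{"linear":[0,-3.6,-4.5],"twist":0,"claw":1},{"linear":[0,-4,-5.2],"twist":0,"claw":1},{"linear":[0,-4.5,-5.9],"twist":0,"claw":1},{"linear":[0,-5,-6.6],"twist":0,"claw":1}]' >/dev/null; python3 st.py; python3 -m jog '[{"linear":[0,-0.6,-0.9],"twist":0,"claw":1},{"linear":[0,-1.2,-1.9],"twist":0,"claw":1},{"linear":[0,-1.7,-2.8],"twist":0,"claw":1},{"linear":[0,-2.2,-3.8],"twist":0,"claw":1},{"linear":[0,-2.7,-4.8],"twist":0,"claw":1},{"linear":[0,-3.2,-5.8],"twist":0,"claw":1},{"linear":[0,-3.7,-6.7],"twist":0,"claw":1},{"linear":[0,-4.1,-7.8],"twist":0,"claw":1},{"linear":[0,-4.6,-8.8],"twist":0,"claw":1},{"linear":[0,-5,-9.8],"twist":0,"claw":1}]' >/dev/null; python3 st.py;  python3 -m jog '[{"linear":[0,-0.4,-1],"twist":0,"claw":1},{"linear":[0,-0.8,-2.1],"twist":0,"claw":1},{"linear":[0,-1.1,-3.1],"twist":0,"claw":1},{"linear":[0,-1.4,-4.2],"twist":0,"claw":1},{"linear":[0,-1.7,-5.2],"twist":0,"claw":1},{"linear":[0,-2,-6.3],"twist":0,"claw":1},{"linear":[0,-2.3,-7.3],"twist":0,"claw":1},{"linear":[0,-2.5,-8.4],"twist":0,"claw":1},{"linear":[0,-2.7,-9.5],"twist":0,"claw":1},{"linear":[0,-2.9,-10.6],"twist":0,"claw":1}]' > /dev/null; python3 st.py
```

```text
t 27.52 th 0.861 r 54.9 Ft -3.0 Fr -2.0 Fz 6.4 z 0.0366 op 0.0222
t 28.35 th 1.005 r 54.8 Ft -3.7 Fr -2.6 Fz 5.1 z 0.0366 op 0.0218
t 29.18 th 1.156 r 54.8 Ft -12.5 Fr -2.7 Fz 1.7 z 0.0367 op 0.0219
t 30.02 th 1.384 r 54.8 Ft -5.7 Fr -4.2 Fz 4.4 z 0.0366 op 0.0219
```

```bash
python3 -m jog '[{"linear":[0,-0.4,-2.7],"twist":0,"claw":1},{"linear":[0,-0.7,-5.5],"twist":0,"claw":1},{"linear":[0,-0.8,-8.2],"twist":0,"claw":1},{"linear":[0,-0.8,-11],"twist":0,"claw":1},{"linear":[0,-0.6,-13.7],"twist":0,"claw":1},{"linear":[0,-0.3,-16.4],"twist":0,"claw":1},{"linear":[0,0.1,-19.2],"twist":0,"claw":1},{"linear":[0,0.6,-21.8],"twist":0,"claw":1},{"linear":[0,1.3,-24.5],"twist":0,"claw":1},{"linear":[0,2.2,-27.1],"twist":0,"claw":1}]' >/dev/null; python3 st.py
python3 - <<'E'
import numpy as np
A=[1.9,2.0,2.1,2.2,2.3,2.4,2.5]
for a,b in zip(A,A[1:]):
    t=np.linspace(a,b,11)[1:];print(a,b,np.c_[-55*(np.sin(t)-np.sin(a)),55*(np.cos(t)-np.cos(a))].round(1).tolist())
E
```

```text
t 30.85 th 1.885 r 54.7 Ft -4.8 Fr -4.3 Fz 5.3 z 0.0366 op 0.0219
1.9 2.0 [[0.2, -0.5], [0.4, -1.0], [0.6, -1.6], [0.8, -2.1], [1.0, -2.6], [1.2, -3.1], [1.4, -3.6], [1.6, -4.1], [1.8, -4.6], [2.0, -5.1]]
2.0 2.1 [[0.2, -0.5], [0.5, -1.0], [0.7, -1.5], [1.0, -2.0], [1.2, -2.5], [1.5, -3.0], [1.7, -3.4], [2.0, -3.9], [2.3, -4.4], [2.5, -4.9]]
2.1 2.2 [[0.3, -0.5], [0.6, -0.9], [0.9, -1.4], [1.1, -1.9], [1.4, -2.3], [1.8, -2.8], [2.1, -3.3], [2.4, -3.7], [2.7, -4.2], [3.0, -4.6]]
2.2 2.3 [[0.3, -0.4], [0.7, -0.9], [1.0, -1.3], [1.3, -1.8], [1.7, -2.2], [2.0, -2.6], [2.4, -3.0], [2.7, -3.5], [3.1, -3.9], [3.5, -4.3]]
2.3 2.4 [[0.4, -0.4], [0.7, -0.8], [1.1, -1.2], [1.5, -1.6], [1.9, -2.0], [2.3, -2.4], [2.7, -2.8], [3.1, -3.2], [3.5, -3.5], [3.9, -3.9]]
2.4 2.5 [[0.4, -0.4], [0.8, -0.7], [1.2, -1.1], [1.7, -1.5], [2.1, -1.8], [2.5, -2.2], [2.9, -2.5], [3.4, -2.8], [3.8, -3.2], [4.2, -3.5]]
```

```bash
echo 'import sys;sys.exit(f@et<-6.8)' >> st.py
python3 -m jog '[{"linear":[0,0.2,-0.5],"twist":0,"claw":1},{"linear":[0,0.4,-1],"twist":0,"claw":1},{"linear":[0,0.6,-1.6],"twist":0,"claw":1},{"linear":[0,0.8,-2.1],"twist":0,"claw":1},{"linear":[0,1,-2.6],"twist":0,"claw":1},{"linear":[0,1.2,-3.1],"twist":0,"claw":1},{"linear":[0,1.4,-3.6],"twist":0,"claw":1},{"linear":[0,1.6,-4.1],"twist":0,"claw":1},{"linear":[0,1.8,-4.6],"twist":0,"claw":1},{"linear":[0,2,-5.1],"twist":0,"claw":1}]' >/dev/null; python3 st.py && python3 -m jog '[{"linear":[0,0.1,-0.3],"twist":0,"claw":1},{"linear":[0,0.2,-0.5],"twist":0,"claw":1},{"linear":[0,0.4,-0.8],"twist":0,"claw":1},{"linear":[0,0.5,-1],"twist":0,"claw":1},{"linear":[0,0.6,-1.3],"twist":0,"claw":1},{"linear":[0,0.7,-1.5],"twist":0,"claw":1},{"linear":[0,0.9,-1.8],"twist":0,"claw":1},{"linear":[0,1,-2],"twist":0,"claw":1},{"linear":[0,1.1,-2.3],"twist":0,"claw":1},{"linear":[0,1.2,-2.5],"twist":0,"claw":1}]' >/dev/null && python3 st.py && python3 -m jog '[{"linear":[0,0.1,-0.3],"twist":0,"claw":1},{"linear":[0,0.3,-0.5],"twist":0,"claw":1},{"linear":[0,0.4,-0.7],"twist":0,"claw":1},{"linear":[0,0.5,-1],"twist":0,"claw":1},{"linear":[0,0.7,-1.2],"twist":0,"claw":1},{"linear":[0,0.8,-1.4],"twist":0,"claw":1},{"linear":[0,0.9,-1.7],"twist":0,"claw":1},{"linear":[0,1,-1.9],"twist":0,"claw":1},{"linear":[0,1.2,-2.2],"twist":0,"claw":1},{"linear":[0,1.3,-2.4],"twist":0,"claw":1}]' >/dev/null && python3 st.py
```

```text
t 31.68 th 1.984 r 54.7 Ft -3.6 Fr -4.0 Fz 6.0 z 0.0366 op 0.0222False
```

```bash
sed -i 's/sys.exit(f@et<-6.8)/sys.exit(int(f@et<-6.8))/' st.py
python3 -m jog '[{"linear":[0,0.1,-0.3],"twist":0,"claw":1},{"linear":[0,0.2,-0.5],"twist":0,"claw":1},{"linear":[0,0.4,-0.8],"twist":0,"claw":1},{"linear":[0,0.5,-1],"twist":0,"claw":1},{"linear":[0,0.6,-1.3],"twist":0,"claw":1},{"linear":[0,0.7,-1.5],"twist":0,"claw":1},{"linear":[0,0.9,-1.8],"twist":0,"claw":1},{"linear":[0,1,-2],"twist":0,"claw":1},{"linear":[0,1.1,-2.3],"twist":0,"claw":1},{"linear":[0,1.2,-2.5],"twist":0,"claw":1}]' >/dev/null && python3 st.py && python3 -m jog '[{"linear":[0,0.1,-0.3],"twist":0,"claw":1},{"linear":[0,0.3,-0.5],"twist":0,"claw":1},{"linear":[0,0.4,-0.7],"twist":0,"claw":1},{"linear":[0,0.5,-1],"twist":0,"claw":1},{"linear":[0,0.7,-1.2],"twist":0,"claw":1},{"linear":[0,0.8,-1.4],"twist":0,"claw":1},{"linear":[0,0.9,-1.7],"twist":0,"claw":1},{"linear":[0,1,-1.9],"twist":0,"claw":1},{"linear":[0,1.2,-2.2],"twist":0,"claw":1},{"linear":[0,1.3,-2.4],"twist":0,"claw":1}]' >/dev/null && python3 st.py && python3 -m jog '[{"linear":[0,0.1,-0.2],"twist":0,"claw":1},{"linear":[0,0.3,-0.5],"twist":0,"claw":1},{"linear":[0,0.4,-0.7],"twist":0,"claw":1},{"linear":[0,0.6,-0.9],"twist":0,"claw":1},{"linear":[0,0.7,-1.2],"twist":0,"claw":1},{"linear":[0,0.9,-1.4],"twist":0,"claw":1},{"linear":[0,1,-1.6],"twist":0,"claw":1},{"linear":[0,1.1,-1.9],"twist":0,"claw":1},{"linear":[0,1.3,-2.1],"twist":0,"claw":1},{"linear":[0,1.4,-2.3],"twist":0,"claw":1}]' >/dev/null && python3 st.py && python3 -m jog '[{"linear":[0,0.2,-0.2],"twist":0,"claw":1},{"linear":[0,0.3,-0.5],"twist":0,"claw":1},{"linear":[0,0.5,-0.7],"twist":0,"claw":1},{"linear":[0,0.6,-0.9],"twist":0,"claw":1},{"linear":[0,0.8,-1.2],"twist":0,"claw":1},{"linear":[0,1,-1.4],"twist":0,"claw":1},{"linear":[0,1.1,-1.6],"twist":0,"claw":1},{"linear":[0,1.3,-1.9],"twist":0,"claw":1},{"linear":[0,1.4,-2.1],"twist":0,"claw":1},{"linear":[0,1.6,-2.3],"twist":0,"claw":1}]' >/dev/null && python3 st.py
```

```text
t 32.52 th 2.034 r 54.8 Ft -3.6 Fr -5.9 Fz 7.1 z 0.0366 op 0.0217
t 33.35 th 2.083 r 54.8 Ft -3.1 Fr -4.9 Fz 6.4 z 0.0366 op 0.0220
t 34.18 th 2.131 r 54.8 Ft -2.6 Fr -5.1 Fz 6.4 z 0.0366 op 0.0220
t 35.02 th 2.181 r 54.8 Ft -3.3 Fr -3.6 Fz 7.9 z 0.0366 op 0.0220
```

```bash
python3 -m jog '[{"linear":[0,0.2,-0.2],"twist":0,"claw":1},{"linear":[0,0.3,-0.4],"twist":0,"claw":1},{"linear":[0,0.5,-0.7],"twist":0,"claw":1},{"linear":[0,0.7,-0.9],"twist":0,"claw":1},{"linear":[0,0.8,-1.1],"twist":0,"claw":1},{"linear":[0,1,-1.3],"twist":0,"claw":1},{"linear":[0,1.2,-1.5],"twist":0,"claw":1},{"linear":[0,1.3,-1.8],"twist":0,"claw":1},{"linear":[0,1.5,-2],"twist":0,"claw":1},{"linear":[0,1.7,-2.2],"twist":0,"claw":1}]' >/dev/null && python3 st.py && python3 -m jog '[{"linear":[0,0.2,-0.2],"twist":0,"claw":1},{"linear":[0,0.4,-0.4],"twist":0,"claw":1},{"linear":[0,0.5,-0.6],"twist":0,"claw":1},{"linear":[0,0.7,-0.8],"twist":0,"claw":1},{"linear":[0,0.9,-1],"twist":0,"claw":1},{"linear":[0,1.1,-1.3],"twist":0,"claw":1},{"linear":[0,1.3,-1.5],"twist":0,"claw":1},{"linear":[0,1.4,-1.7],"twist":0,"claw":1},{"linear":[0,1.6,-1.9],"twist":0,"claw":1},{"linear":[0,1.8,-2.1],"twist":0,"claw":1}]' >/dev/null && python3 st.py && python3 -m jog '[{"linear":[0,0.2,-0.2],"twist":0,"claw":1},{"linear":[0,0.4,-0.4],"twist":0,"claw":1},{"linear":[0,0.6,-0.6],"twist":0,"claw":1},{"linear":[0,0.8,-0.8],"twist":0,"claw":1},{"linear":[0,0.9,-1],"twist":0,"claw":1},{"linear":[0,1.1,-1.2],"twist":0,"claw":1},{"linear":[0,1.3,-1.4],"twist":0,"claw":1},{"linear":[0,1.5,-1.6],"twist":0,"claw":1},{"linear":[0,1.7,-1.8],"twist":0,"claw":1},{"linear":[0,1.9,-2],"twist":0,"claw":1}]' >/dev/null && python3 st.py && python3 -m jog '[{"linear":[0,0.2,-0.2],"twist":0,"claw":1},{"linear":[0,0.4,-0.4],"twist":0,"claw":1},{"linear":[0,0.6,-0.6],"twist":0,"claw":1},{"linear":[0,0.8,-0.8],"twist":0,"claw":1},{"linear":[0,1,-1],"twist":0,"claw":1},{"linear":[0,1.2,-1.1],"twist":0,"claw":1},{"linear":[0,1.4,-1.3],"twist":0,"claw":1},{"linear":[0,1.6,-1.5],"twist":0,"claw":1},{"linear":[0,1.8,-1.7],"twist":0,"claw":1},{"linear":[0,2,-1.9],"twist":0,"claw":1}]' >/dev/null && python3 st.py
```

```text
t 35.85 th 2.232 r 54.8 Ft -2.9 Fr -4.1 Fz 6.8 z 0.0366 op 0.0219
t 36.68 th 2.281 r 54.8 Ft -2.7 Fr -4.3 Fz 7.6 z 0.0366 op 0.0224
t 37.52 th 2.330 r 54.8 Ft -3.7 Fr -4.1 Fz 7.8 z 0.0366 op 0.0223
t 38.35 th 2.379 r 54.8 Ft -2.1 Fr -4.8 Fz 8.7 z 0.0366 op 0.0220
```

```bash
python3 -m jog '[{"linear":[0,0.2,-0.2],"twist":0,"claw":1},{"linear":[0,0.4,-0.4],"twist":0,"claw":1},{"linear":[0,0.6,-0.6],"twist":0,"claw":1},{"linear":[0,0.8,-0.7],"twist":0,"claw":1},{"linear":[0,1,-0.9],"twist":0,"claw":1},{"linear":[0,1.2,-1.1],"twist":0,"claw":1},{"linear":[0,1.4,-1.3],"twist":0,"claw":1},{"linear":[0,1.6,-1.5],"twist":0,"claw":1},{"linear":[0,1.9,-1.6],"twist":0,"claw":1},{"linear":[0,2.1,-1.8],"twist":0,"claw":1}]' >/dev/null && python3 st.py && python3 -m jog '[{"linear":[0,0.2,-0.2],"twist":0,"claw":1},{"linear":[0,0.4,-0.3],"twist":0,"claw":1},{"linear":[0,0.6,-0.5],"twist":0,"claw":1},{"linear":[0,0.9,-0.7],"twist":0,"claw":1},{"linear":[0,1.1,-0.9],"twist":0,"claw":1},{"linear":[0,1.3,-1],"twist":0,"claw":1},{"linear":[0,1.5,-1.2],"twist":0,"claw":1},{"linear":[0,1.7,-1.4],"twist":0,"claw":1},{"linear":[0,1.9,-1.5],"twist":0,"claw":1},{"linear":[0,2.1,-1.7],"twist":0,"claw":1}]' >/dev/null && python3 st.py && python3 -m jog '[{"linear":[0,0.2,-0.2],"twist":0,"claw":1},{"linear":[0,0.4,-0.3],"twist":0,"claw":1},{"linear":[0,0.7,-0.5],"twist":0,"claw":1},{"linear":[0,0.9,-0.6],"twist":0,"claw":1},{"linear":[0,1.1,-0.8],"twist":0,"claw":1},{"linear":[0,1.3,-1],"twist":0,"claw":1},{"linear":[0,1.5,-1.1],"twist":0,"claw":1},{"linear":[0,1.8,-1.3],"twist":0,"claw":1},{"linear":[0,2,-1.4],"twist":0,"claw":1},{"linear":[0,2.2,-1.6],"twist":0,"claw":1}]' >/dev/null && python3 st.py && python3 -m jog '[{"linear":[0,0.2,-0.2],"twist":0,"claw":1},{"linear":[0,0.5,-0.3],"twist":0,"claw":1},{"linear":[0,0.7,-0.5],"twist":0,"claw":1},{"linear":[0,0.9,-0.6],"twist":0,"claw":1},{"linear":[0,1.2,-0.8],"twist":0,"claw":1},{"linear":[0,1.4,-0.9],"twist":0,"claw":1},{"linear":[0,1.6,-1.1],"twist":0,"claw":1},{"linear":[0,1.8,-1.2],"twist":0,"claw":1},{"linear":[0,2.1,-1.4],"twist":0,"claw":1},{"linear":[0,2.3,-1.5],"twist":0,"claw":1}]' >/dev/null && python3 st.py
```

```text
t 39.18 th 2.430 r 54.8 Ft -2.9 Fr -4.3 Fz 8.2 z 0.0366 op 0.0220
t 40.02 th 2.463 r 54.8 Ft -6.6 Fr -4.3 Fz 11.0 z 0.0366 op 0.0219
t 40.85 th 2.478 r 54.8 Ft -11.5 Fr -3.3 Fz 15.8 z 0.0366 op 0.0219
```

Contact felt: the force at the knob rose from about −3 to −11.5 N, and the angle stalled at 2.47 rad. A short hold, then turning back.

Run:
```python
import numpy as np
A=[2.55,1.95,1.2,.4,0]
for a,b in zip(A,A[1:]):
    t=np.linspace(a,b,9 if a==2.55 else 11)[1:];print(a,b,np.c_[-55*(np.sin(t)-np.sin(a)),55*(np.cos(t)-np.cos(a))].round(1).tolist())
```

```text
2.55 1.95 [[-3.3, 2.4], [-6.5, 5.1], [-9.4, 8.0], [-12.1, 11.1], [-14.6, 14.4], [-16.8, 17.9], [-18.8, 21.5], [-20.4, 25.3]]
1.95 1.2 [[-1.4, 3.9], [-2.5, 7.9], [-3.3, 11.9], [-3.7, 16.0], [-3.9, 20.1], [-3.8, 24.3], [-3.3, 28.4], [-2.6, 32.4], [-1.5, 36.4], [-0.2, 40.3]]
1.2 0.4 [[1.8, 4.0], [3.8, 7.9], [6.2, 11.6], [8.9, 15.1], [11.8, 18.4], [15.0, 21.4], [18.4, 24.2], [22.0, 26.7], [25.9, 28.9], [29.8, 30.7]]
0.4 0 [[2.0, 0.8], [4.1, 1.5], [6.2, 2.2], [8.3, 2.8], [10.5, 3.2], [12.7, 3.6], [14.8, 3.9], [17.0, 4.2], [19.2, 4.3], [21.4, 4.3]]
```

```bash
python3 -m jog '[{"linear":[0,0,0],"twist":0,"claw":1},{"linear":[0,-1,0.7],"twist":0,"claw":1},{"linear":[0,-3.3,2.4],"twist":0,"claw":1},{"linear":[0,-6.5,5.1],"twist":0,"claw":1},{"linear":[0,-9.4,8],"twist":0,"claw":1},{"linear":[0,-12.1,11.1],"twist":0,"claw":1},{"linear":[0,-14.6,14.4],"twist":0,"claw":1},{"linear":[0,-16.8,17.9],"twist":0,"claw":1},{"linear":[0,-18.8,21.5],"twist":0,"claw":1},{"linear":[0,-20.4,25.3],"twist":0,"claw":1}]' >/dev/null; python3 st.py
python3 -m jog '[{"linear":[0,-1.4,3.9],"twist":0,"claw":1},{"linear":[0,-2.5,7.9],"twist":0,"claw":1},{"linear":[0,-3.3,11.9],"twist":0,"claw":1},{"linear":[0,-3.7,16],"twist":0,"claw":1},{"linear":[0,-3.9,20.1],"twist":0,"claw":1},{"linear":[0,-3.8,24.3],"twist":0,"claw":1},{"linear":[0,-3.3,28.4],"twist":0,"claw":1},{"linear":[0,-2.6,32.4],"twist":0,"claw":1},{"linear":[0,-1.5,36.4],"twist":0,"claw":1},{"linear":[0,-0.2,40.3],"twist":0,"claw":1}]' >/dev/null; python3 st.py
python3 -m jog '[{"linear":[0,1.8,4],"twist":0,"claw":1},{"linear":[0,3.8,7.9],"twist":0,"claw":1},{"linear":[0,6.2,11.6],"twist":0,"claw":1},{"linear":[0,8.9,15.1],"twist":0,"claw":1},{"linear":[0,11.8,18.4],"twist":0,"claw":1},{"linear":[0,15,21.4],"twist":0,"claw":1},{"linear":[0,18.4,24.2],"twist":0,"claw":1},{"linear":[0,22,26.7],"twist":0,"claw":1},{"linear":[0,25.9,28.9],"twist":0,"claw":1},{"linear":[0,29.8,30.7],"twist":0,"claw":1}]' >/dev/null; python3 st.py
python3 -m jog '[{"linear":[0,2,0.8],"twist":0,"claw":1},{"linear":[0,4.1,1.5],"twist":0,"claw":1},{"linear":[0,6.2,2.2],"twist":0,"claw":1},{"linear":[0,8.3,2.8],"twist":0,"claw":1},{"linear":[0,10.5,3.2],"twist":0,"claw":1},{"linear":[0,12.7,3.6],"twist":0,"claw":1},{"linear":[0,14.8,3.9],"twist":0,"claw":1},{"linear":[0,17,4.2],"twist":0,"claw":1},{"linear":[0,19.2,4.3],"twist":0,"claw":1},{"linear":[0,21.4,4.3],"twist":0,"claw":1}]' >/dev/null; python3 st.py
```

```text
t 41.68 th 1.961 r 54.7 Ft 2.4 Fr -5.5 Fz 3.5 z 0.0366 op 0.0221
t 42.52 th 1.228 r 54.8 Ft 1.8 Fr -3.8 Fz 6.7 z 0.0366 op 0.0221
t 43.35 th 0.430 r 55.0 Ft 1.8 Fr 1.3 Fz 10.6 z 0.0366 op 0.0220
t 44.18 th 0.026 r 55.1 Ft 0.7 Fr 2.4 Fz 9.2 z 0.0366 op 0.0222
```

```bash
python3 -m jog '[{"linear":[0,0,0],"twist":0,"claw":1},{"linear":[0,0,0],"twist":0,"claw":0.4},{"linear":[0,0,0],"twist":0,"claw":0.2},{"linear":[0,0,0],"twist":0,"claw":0},{"linear":[0,0,0],"twist":0,"claw":0},{"linear":[0,0,0],"twist":0,"claw":0},{"linear":[0,0,0],"twist":0,"claw":0},{"linear":[-5,0,0],"twist":0,"claw":0},{"linear":[-20,0,0],"twist":0,"claw":0},{"linear":[-45,0,0],"twist":0,"claw":0}]' >/dev/null; python3 st.py
python3 -m jog '[{"linear":[-30,0,0],"twist":0,"claw":0},{"linear":[-60,0,0],"twist":0,"claw":0},{"linear":[-90,0,0],"twist":0,"claw":0},{"linear":[-100,10,0],"twist":0,"claw":0},{"linear":[-100,40,0],"twist":0,"claw":0},{"linear":[-100,75,0],"twist":0,"claw":0},{"linear":[-100,90,0],"twist":0,"claw":0},{"linear":[-100,90,0],"twist":0,"claw":0},{"linear":[-100,90,0],"twist":0,"claw":0},{"linear":[-100,90,0],"twist":0,"claw":0}]'; python3 snap.py w9
python3 - <<'E'
from plant import r
from h import *
import cv2,pickle
np.set_printoptions(precision=4,suppress=True)
T=CAL["top"];im=r.capture("top")["color"][:,:,::-1].copy();cv2.imwrite("pics/top9.png",im)
g=cv2.cvtColor(im,cv2.COLOR_BGR2GRAY)
yaw=.058;ex=np.array([np.cos(yaw),np.sin(yaw)]);ey=np.array([-ex[1],ex[0]])
o=np.array([.591,.108])+.125*ey
# dark round holes in the lane on plane z=.03 and follower disc z~.109
reg=cv2.resize(im[190:250,112:200],None,fx=4,fy=4,interpolation=cv2.INTER_CUBIC);gg=cv2.cvtColor(reg,cv2.COLOR_BGR2GRAY)
m=(gg<100).astype(np.uint8);k,l,st,ce=cv2.connectedComponentsWithStats(m)
for i in range(1,k):
    if 60<st[i,4]<500 and max(st[i,2:4])<24:
        px=ce[i]/4+(112,190)-.375;d=onz(T,px,.03)[:2]-o;print("dark",px.round(1),(d@ex*1e3).round(1),(d@ey*1e3).round(1),st[i,2:])
p=cv2.HoughCircles(gg,cv2.HOUGH_GRADIENT,1,20,param1=80,param2=14,minRadius=14,maxRadius=26)
if p is not None:
    for u,v,R in p[0]:
        d=onz(T,np.array([u,v])/4+(112,190)-.375,.109)[:2]-o;print("circ",u,v,R,d@ex*1e3,d@ey*1e3)
E
```

```text
t 45.02 th 0.055 r 54.5 Ft -1.0 Fr -0.3 Fz -0.1 z 0.0792 op 0.0459
t: 45.85
tool_pos: [0.6827, 0.0585, 0.1813]
eef_rot: [1.167, 1.236, -1.168]
contact_force: [-0.5, -0.2, 1.1]
opening: 0.0462
dark [124.9 205.3] 43.0 152.7 [ 14  13 153]
dark [190.8 208.3] 26.1 2.9 [ 11  13 106]
dark [156.1 211.1] 25.0 82.1 [11 11 93]
dark [124.4 213.3] 24.7 154.5 [12 10 89]
dark [146.2 217.1] 12.8 105.3 [11 11 91]
dark [133.  217.9] 12.9 135.3 [10 11 84]
dark [121.7 224.1] 0.5 161.4 [ 17  20 269]
dark [146.5 227.6] -11.2 105.5 [10 11 85]
dark [133.5 228.4] -11.1 135.1 [11 11 87]
dark [156.7 232. ] -22.7 82.8 [11 10 88]
dark [125.2 234. ] -22.6 154.2 [11 11 95]
dark [126.2 243.2] -43.5 152.5 [ 15  14 163]
circ 226.5 116.5 18.5 -0.45602906130051213 36.226178547627
circ 166.5 160.5 24.2 -21.347336953287147 68.34020314023869
circ 39.5 147.5 15.5 -10.142577017744271 133.9376463897736
```

```bash
python3 -m jog '[{"linear":[0,-10,-27],"twist":0,"claw":0},{"linear":[0,-20,-54],"twist":0,"claw":0},{"linear":[0,-30,-81],"twist":0,"claw":0},{"linear":[0,-42,-112],"twist":0,"claw":0},{"linear":[0,-55,-145],"twist":0,"claw":0},{"linear":[0,-68,-180],"twist":0,"claw":0},{"linear":[0,-80,-210],"twist":0,"claw":0},{"linear":[0,-87,-228],"twist":0,"claw":0},{"linear":[0,-89,-234],"twist":0,"claw":0},{"linear":[0,-89,-234],"twist":0,"claw":0}]'; python3 snap.py w10
python3 - <<'E'
from h import *
import cv2,pickle
c=pickle.load(open("w10.pkl","rb"));im=cv2.imread("pics/w10.png");k=4
yaw=.058;ex=np.array([np.cos(yaw),np.sin(yaw)]);ey=np.array([-ex[1],ex[0]]);o=np.array([.591,.108])+.125*ey
g=cv2.cvtColor(cv2.resize(im,None,fx=k,fy=k,interpolation=cv2.INTER_CUBIC),cv2.COLOR_BGR2GRAY)
m=(g<100).astype(np.uint8);n,l,st,ce=cv2.connectedComponentsWithStats(m)
for i in range(1,n):
    if 150<st[i,4]<1500 and max(st[i,2:4])<48:
        px=ce[i]/k-.375;d=onz(c,px,.03)[:2]-o;x,y=d@ex*1e3,d@ey*1e3
        if abs(x)<20 and 30<y<160: print("dark",px.round(1),round(x,1),round(y,1),st[i,2:])
hsv=cv2.cvtColor(im,cv2.COLOR_BGR2HSV);w=((hsv[...,1]<60)&(hsv[...,2]>140)).astype(np.uint8)
n,l,st,ce=cv2.connectedComponentsWithStats(w)
for i in range(1,n):
    if st[i,4]>150:
        for z in (.109,.129):
            d=onz(c,ce[i],z)[:2]-o;x,y=d@ex*1e3,d@ey*1e3
            if abs(x)<15 and 15<y<55: print("bright",z,ce[i].round(1),st[i,2:],round(x,1),round(y,1))
E
```

```text
t: 46.78
tool_pos: [0.5803, 0.2879, 0.1817]
eef_rot: [1.166, 1.236, -1.165]
contact_force: [-0.1, -0.7, 0.8]
opening: 0.046
dark [279.3 100.7] -0.8 159.8 [ 30  38 754]
dark [270.  125.1] -11.7 132.8 [ 22  23 407]
dark [290.5 125.1] 12.4 132.8 [ 22  23 401]
dark [270. 151.] -11.9 102.7 [ 22  22 374]
dark [289.9 151. ] 12.1 102.8 [ 21  22 361]
dark [270.4 175.7] -11.5 72.6 [ 21  21 329]
dark [289.9 175.7] 12.5 72.7 [ 21  21 343]
bright 0.109 [279.  226.2] [ 20  19 296] -0.7 35.2
bright 0.129 [279.  226.2] [ 20  19 296] -0.6 42.5
```

```bash
python3 -c "
from plant import r
print(r.job_done())"
```

```text
the job is handed in; nothing more can be done
None
```

I handed the job in at about 47 s of the 72 s allowed. My last checks agreed with the task, but `job_done` reports no verdict.

**What I did**
- **Follower:** I set the grey steel follower in the magazine.
- **First block:** I cranked one full turn at about 1 rad/s, slower through the heavy point, where the knob took about 12 N.
- **Second block:** I pushed it out until the row met the stop at about 2.47 rad. The knob force rose from about 3 N to 11.5 N, and I stopped there.
- **Finish:** I turned back to parked and let go of the knob.

**What the last checks showed**
- **Blocks:** The three in the lane sit 30.1 and 30.0 mm apart, on the lane's centre line.
- **Follower:** Its top disc is 0.7 mm from the magazine centre in x and 0.2 mm in y. The lower disc height is the one that fits, so the stack has dropped two blocks. I did not see block 3 itself.
- **Crank:** It was at about 0.03 rad when I let go. I did not measure the pusher position or look at the crank again afterwards.

**What went wrong or disagreed**
- **Missed grasps:** The first two tries at the follower closed on nothing. The real fingertips end about 35 mm short of the reported tool point; I found this in the pictures and allowed for it from then on.
- **Camera disagreement:** The top camera placed the magazine about 5 mm further along y than the wrist camera. I used the wrist values.
- **Upward force:** The hand felt 2 to 16 N upward at the knob while gripping, highest while pressing the stop. I left it unexplained.
- **Crank speed and stop force:** I never measured either one directly. I set the speed by the commanded moves, with no reading at the moment the heavy point gave way. From the knob force I estimate about 35 N at the stop.

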